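Load and seal the used-battery mail-back tub

ROBOT

A 6-joint arm with a two-finger parallel gripper is mounted at the origin on the work surface. World frame = base frame: x ahead of the robot, y to its left, z up, the work surface at z = 0. Lengths are in m, angles in rad, forces in N, time in s.
With the tool pointing down it reaches from about 0.375 to 0.9 m from the base axis. Payload 3.1 kg.
Tool frame: the origin (TCP) lies on the front face of the gripper's body, between the roots of the fingers; the fingertips stand 73 mm ahead of it and the grasp point (between the pads) lies 54 mm ahead of it (manip.tips_ahead is the distance from the TCP to the fingertips, in m); z points along the fingers, y is the line along which they close (so a half turn about z gives the same grasp; the last joint's range is limited). The gripper opens to 85 mm and grips with 20 to 120 N. Pads are 22 mm wide; open, the fingers measure 114 mm over their backs; the gripper's body (76 mm by 85 mm) begins 54 mm behind the grasp point. The pads swing forward as they close: fully open they stand 13 mm farther back than shut.
Start: joints at [-1.385, 0.527, 1.433, -0, 1.181, -0.178], TCP at [0.223, -0.584, 0.304] pointing down, gripper open.
Joint ranges: [-3.08, 3.08], [-0.75, 2.2], [0.22, 2.44], [-1.43, 4.57], [0, 2.65], [-2.85, 2.85]. Speed limits (rad/s): [2.79, 2.79, 3.14, 3.14, 3.14, 3.14].

INTERFACE

Orientations are given as a unit quaternion [x, y, z, w].
In Python, from station import sense, eyes, workorder, manip gives the robot as it stands.
- The arm moves only by the shell command python3 -m inch 'ROWS' [OPENING] [FORCE]. ROWS is JSON, a list of rows, each an object of numbers: "dx", "dy", "dz": the shift along the tool's x, y, z in cm; "wx", "wy", "wz": the turn, a rotation vector about the tool's x, y, z in degrees. In form: [{"dx": .., "dy": .., "dz": .., "wx": .., "wy": .., "wz": ..}, ...]. A call has 1 to 10 rows; each row shifts and turns the commanded pose from where the row before left it, along the tool's axes as they then stand; what a row does not reach is not made up. A row lasts 1/8 s, in which the tool goes at most 62.5 mm and 10.7 degrees, less where a joint would pass 70% of its speed; a pose out of reach is approached as far as the arm can. A call with a gripper value outside its range is refused whole. OPENING is the opening, from 0 (shut) to 1 (fully open), set as the call begins (- or left out, the last holds). The fingers move at their own pace and stop on an object; FORCE is the grip in N (left out, the last holds). Time passes only in rows, so rows that do not move let the fingers close. It gives the time, the measured TCP pose, the force, the opening and the grip force at its end, in the units of the state.
- sense(): the state, without advancing time (a new reading comes with each control period).
- eyes.snapshot(name): name is "side" or "top" or "wrist"; returns the picture (480x640x3 uint8, red, green, blue); there is no depth.
- eyes.camera_params(name): a dict with "fx", "fy", "cx", "cy" (pixels), "rvec" (rotation vector, rad) and "tvec" (3), from world to camera coordinates, as OpenCV has them. Camera axes: x right, y down, z forward; pixel columns grow to the right and rows downward; lengths in m; the calibration is good to about 2 mm. A picture is of the moment at which its call begins: read the wrist's pose just before it. camera_params takes no time and is no camera call; for the wrist camera it gives the pose at the moment of the call.
- workorder.sign_off(): hands the job in; it is judged then, once.
The state is a dict: "t": time; "q": joint angles; "qd": joint speeds; "tau": joint torques, N m; "tcp_pos": TCP position; "tool_rot": TCP orientation; "force": force on the tool from outside, world axes, zero at the start; "ft_torque": the same for the moment, N m; "finger_gap": opening from 0.0 (shut) to 1.0 (fully open); "gripper_force": force on a finger pad.
Only numpy, scipy, OpenCV 4.12 (cv2) and the standard library are available. Lean on these libraries where they do the work, as an engineer would, in place of code of your own. Each camera call takes 0.05 s, during which the arm holds its last target. There are 200 camera calls.

TASK

Get the used-battery tub ready for the post: slide the black shutter fully open, feed every spent battery lying on the ledge through the neck into the tub, slide the shutter fully shut again, and only then press down the six red snap tabs around the lid one after another until every one has snapped flat. Leave the bowl, keys, bicycle light and shoehorn where they are.

Things in the scene. Friction and masses are not known exactly. Their poses are not given: they have to be found in the camera images.
- tub: Battery mail-back tub, fixed: clear box, yellow lid. Origin at the centre of its underside, z up, axes along its sides; yaw within 0.45 rad. Lid 116 mm (x) by 156 mm (y), top 126 mm above the ledge; walls 4 mm, inner floor 5 mm up. Front is -x, back +x, left +y, right -y: two tabs on the front and back rims, one on the left and right. On the lid, centred at y = +45 mm, stands the neck.
- neck_mouth (a point): Centre of the open mouth of the yellow rectangular neck, 154 mm above the ledge. Axes as the tub's. The opening is 58 mm along x and 36 mm along y, straight down into the tub, where a 45 degree chute sends what falls towards the tub's -y half; neck walls 5 mm thick, standing 28 mm above the lid. The shutter plate closes it at lid level.
- shutter (a joint): Black shutter plate sliding on the lid under the neck, m: 0 = fully closed (stop), 0.042 = fully open (stop); it opens towards the tub's -y, away from the neck. It stays where left; about 2 N of friction. It starts closed or open up to 12 mm.
- fin (a point): Grip of the shutter: middle of the black upright fin 14 by 14 mm, 28 mm tall, with a white line on top; moves with the shutter. Top of the fin 12 mm above this point, plate top 16 mm below. Axes as the tub's. 27 mm clear of the neck wall when closed.
- tab_front_left (a joint): Red snap tab on the front rim, rad: 0 = raised 0.45 rad (26 degrees), 0.45 = flat, level with the lid top (stop). Hinged along the rim at the lid's top edge; 26 mm long outward, 34 mm wide, 4 mm thick. Press it at x = -76, y = 45 mm of the tub, 18 mm out from the hinge; about 5 to 6 N down to its stop. A stiff click hinge: stays wherever pushed, so press it all the way. Starts between 0 and 0.12.
- tab_front_right (a joint): Red snap tab on the front rim, rad: 0 = raised 0.45 rad (26 degrees), 0.45 = flat, level with the lid top (stop). Hinged along the rim at the lid's top edge; 26 mm long outward, 34 mm wide, 4 mm thick. Press it at x = -76, y = -45 mm of the tub, 18 mm out from the hinge; about 5 to 6 N down to its stop. A stiff click hinge: stays wherever pushed, so press it all the way. Starts between 0 and 0.12.
- tab_back_left (a joint): Red snap tab on the back rim, rad: 0 = raised 0.45 rad (26 degrees), 0.45 = flat, level with the lid top (stop). Hinged along the rim at the lid's top edge; 26 mm long outward, 34 mm wide, 4 mm thick. Press it at x = 76, y = 45 mm of the tub, 18 mm out from the hinge; about 5 to 6 N down to its stop. A stiff click hinge: stays wherever pushed, so press it all the way. Starts between 0 and 0.12.
- tab_back_right (a joint): Red snap tab on the back rim, rad: 0 = raised 0.45 rad (26 degrees), 0.45 = flat, level with the lid top (stop). Hinged along the rim at the lid's top edge; 26 mm long outward, 34 mm wide, 4 mm thick. Press it at x = 76, y = -45 mm of the tub, 18 mm out from the hinge; about 5 to 6 N down to its stop. A stiff click hinge: stays wherever pushed, so press it all the way. Starts between 0 and 0.12.
- tab_left (a joint): Red snap tab on the left rim, rad: 0 = raised 0.45 rad (26 degrees), 0.45 = flat, level with the lid top (stop). Hinged along the rim at the lid's top edge; 26 mm long outward, 34 mm wide, 4 mm thick. Press it at x = 0, y = 96 mm of the tub, 18 mm out from the hinge; about 5 to 6 N down to its stop. A stiff click hinge: stays wherever pushed, so press it all the way. Starts between 0 and 0.12.
- tab_right (a joint): Red snap tab on the right rim, rad: 0 = raised 0.45 rad (26 degrees), 0.45 = flat, level with the lid top (stop). Hinged along the rim at the lid's top edge; 26 mm long outward, 34 mm wide, 4 mm thick. Press it at x = 0, y = -96 mm of the tub, 18 mm out from the hinge; about 5 to 6 N down to its stop. A stiff click hinge: stays wherever pushed, so press it all the way. Starts between 0 and 0.12.
- cell1: Spent 9-volt block battery, black with a contrasting band at the terminal end: 48.5 mm (x) by 26.5 mm (y) by 17.5 mm (z), 45 g or so. Origin at the centre of its large underside, +x towards the terminals. Starts lying flat on the ledge at any yaw. May be absent.
- cell2: Spent 9-volt block battery, blue with a contrasting band at the terminal end: 48.5 mm (x) by 26.5 mm (y) by 17.5 mm (z), 45 g or so. Origin at the centre of its large underside, +x towards the terminals. Starts lying flat on the ledge at any yaw. May be absent.
- cell3: Spent 9-volt block battery, steel-grey with a contrasting band at the terminal end: 48.5 mm (x) by 26.5 mm (y) by 17.5 mm (z), 45 g or so. Origin at the centre of its large underside, +x towards the terminals. Starts lying flat on the ledge at any yaw. May be absent.
- cell4: Spent 9-volt block battery, green with a contrasting band at the terminal end: 48.5 mm (x) by 26.5 mm (y) by 17.5 mm (z), 45 g or so. Origin at the centre of its large underside, +x towards the terminals. Starts lying flat on the ledge at any yaw. May be absent.
- cell5: Spent 9-volt block battery, copper-coloured with a contrasting band at the terminal end: 48.5 mm (x) by 26.5 mm (y) by 17.5 mm (z), 45 g or so. Origin at the centre of its large underside, +x towards the terminals. Starts lying flat on the ledge at any yaw. May be absent.
- cell6: Spent 9-volt block battery, red with a contrasting band at the terminal end: 48.5 mm (x) by 26.5 mm (y) by 17.5 mm (z), 45 g or so. Origin at the centre of its large underside, +x towards the terminals. Starts lying flat on the ledge at any yaw. May be absent.
- bowl: Bystander: green ceramic key bowl, 130 mm across, 50 mm high, beyond the tub; origin centre of underside.
- keys: Bystander: two steel padlock keys on a split ring, about 85 by 50 mm, 4 mm flat, in front of the robot; origin at the split ring's centre.
- bike_light: Bystander: black bicycle light, 67 by 34 by 34 mm, on the left side; origin at the centre of the underside of its 55 mm case.
- shoehorn: Bystander: bone-handled shoehorn, 190 mm long, 36 mm wide, 14 mm high, beyond the tub; origin on its underside near the middle.

How it is judged:
On the way, in this order (a step that is already met when the one before it is completed fails the run):
1. the shutter is slid fully open (within 4 mm of its stop) (value of joint shutter above 0.038 m), for 0.2 s.
2. every battery present is inside the tub, below the lid (x of cell1 in the frame of tub between -0.056 and 0.056 m and y of cell1 in the frame of tub between -0.076 and 0.076 m and z of each of cell1, cell2, cell3, cell4, cell5, cell6 in the frame of tub below 0.12 m and x of cell2 in the frame of tub between -0.056 and 0.056 m and y of cell2 in the frame of tub between -0.076 and 0.076 m and x of cell3 in the frame of tub between -0.056 and 0.056 m and y of cell3 in the frame of tub between -0.076 and 0.076 m and x of cell4 in the frame of tub between -0.056 and 0.056 m and y of cell4 in the frame of tub between -0.076 and 0.076 m and x of cell5 in the frame of tub between -0.056 and 0.056 m and y of cell5 in the frame of tub between -0.076 and 0.076 m and x of cell6 in the frame of tub between -0.056 and 0.056 m and y of cell6 in the frame of tub between -0.076 and 0.076 m), for 0.2 s.
3. the shutter is slid fully shut again (within 4 mm of its stop) (value of joint shutter below 0.004 m), for 0.2 s.
4. all six tabs are snapped down (value of joint each of tab_front_left, tab_front_right, tab_back_left, tab_back_right, tab_left, tab_right above 0.38 rad), for 0.2 s.
At the end, for the whole second after the job is handed in: Every battery present lies at rest inside the tub (its origin within the walls and under the lid, less than 120 mm above the ledge), the shutter is within 4 mm of fully shut, and all six tabs are snapped down (above 0.38 rad) (all of step 2 and all of step 4 and value of joint shutter below 0.004 m and linear speed of each of cell1, cell2, cell3, cell4, cell5, cell6 below 0.03 m/s); the robot touches nothing.
It fails at once if the bowl is shoved more than 5 cm from its place (distance of bowl from where it was at the start of the episode above 0.05 m).
It fails at once if the keys is shoved more than 5 cm from its place (distance of keys from where it was at the start of the episode above 0.05 m).
It fails at once if the bike light is shoved more than 5 cm from its place (distance of bike_light from where it was at the start of the episode above 0.05 m).
It fails at once if the shoehorn is shoved more than 5 cm from its place (distance of shoehorn from where it was at the start of the episode above 0.05 m).
Of cell1, cell2, cell3, cell4, cell5, cell6 only 4 to 6 are there at a start; the rules pass over those that are not, and their reading is None.
At some moment in a run one of cell1, cell2, cell3, cell4, cell5, cell6 may be knocked a few centimetres aside while the robot is not near it.
Once in a run the grip may slacken for a moment while it holds something.
It also fails if it takes over 210 s, if anything falls off the work surface, if the arm or the gripper's body presses on something with over 40 N, if the wrist force passes 120 N, or if a joint passes its speed limit or range.

## Working session

There is one attempt and no reset: what is moved stays moved. The work goes in short steps, Python scripts to look and compute and a shell command to move; the robot and the scene stay as the last step left them, time stands still between calls to the robot, and variables do not carry over. Pictures are saved under pics/ and viewed, at most 14 in all, crops included, and the job is handed in when it is done.

```bash
mkdir -p pics; ls; cat > h.py <<'E'
import numpy as np, cv2
from station import sense, eyes, workorder, manip
from scipy.spatial.transform import Rotation as R
def cam(n):
    p=eyes.camera_params(n); K=np.array([[p['fx'],0,p['cx']],[0,p['fy'],p['cy']],[0,0,1]]); return K,np.array(p['rvec'],float),np.array(p['tvec'],float)
def ray(c,u,v):
    K,r,t=c; Rm=cv2.Rodrigues(r)[0]; return -Rm.T@t, Rm.T@np.linalg.solve(K,[u,v,1.])
def onz(c,u,v,z):
    o,d=ray(c,u,v); return o+d*(z-o[2])/d[2]
def proj(c,P):
    return cv2.projectPoints(np.array(P,float).reshape(-1,3),c[1],c[2],c[0],None)[0].reshape(-1,2)
def save(im,n): cv2.imwrite('pics/'+n,im[:,:,::-1])
E
python3 - <<'E'
from h import *
s=sense(); print(s['t'],s['tcp_pos'],s['tool_rot'],s['finger_gap'],s['force'])
for n in('top','side'):
    im=eyes.snapshot(n); save(im,n+'0.png'); np.save(n+'0.npy',im)
    c=cam(n); print(n,c[0][0],ray(c,320,240))
E
```

```text
pics
0.0 [ 0.22291012 -0.58330911  0.30293421] [ 9.83413729e-01  1.81373266e-01 -8.62718442e-07 -1.08436491e-03] 0.9989869965129009 [-0.91445928 -0.56666659 -0.45917961]
top [594.32113616   0.         318.82366839] (array([0.42626546, 0.04709515, 1.29795127]), array([ 0.13343338, -0.01727588, -0.99092487]))
side [444.43176559   0.         318.02285438] (array([0.50949402, 0.73832923, 0.91881222]), array([ 0.05781058, -0.6465698 , -0.76075604]))
```

View pics/top0.png

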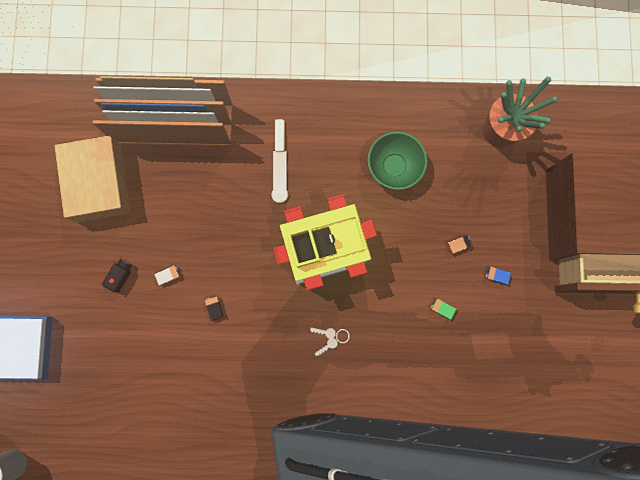

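View pics/side0.png

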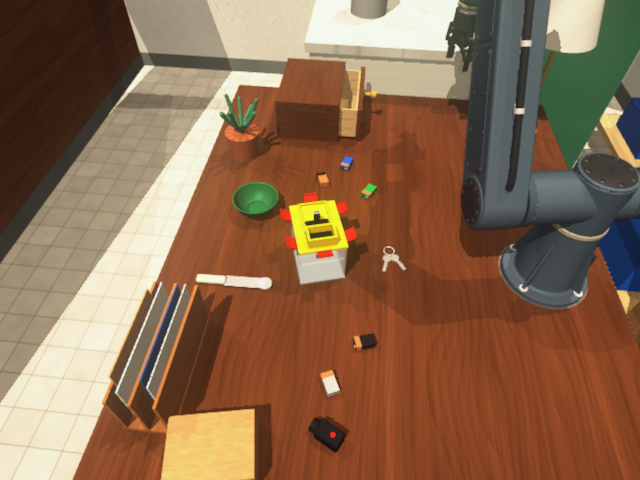

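The top view shows the tub at about (326,242) and five cells: copper (459,245), blue (498,276), green (444,309), black (214,308) and grey (167,275). There is no red cell. The side view agrees, with nothing hidden near the arm.

```bash
python3 - <<'E'
from h import *
im=np.load('top0.npy'); c=cam('top')
hsv=cv2.cvtColor(im,cv2.COLOR_RGB2HSV); H,S,V=cv2.split(hsv)
red=(((H<4)|(H>176))&(S>190)&(V>150)).astype(np.uint8); red[:,:260]=0;red[:,390:]=0;red[:180]=0;red[300:]=0
n,l,st,ce=cv2.connectedComponentsWithStats(red)
P=[]
for i in range(1,n):
    if st[i,4]>60: p=onz(c,*ce[i],.131); P.append(p[:2]); print('tab',ce[i].round(1),st[i,4],p.round(4))
yel=((H>24)&(H<36)&(S>120)&(V>120)).astype(np.uint8);yel[:,:260]=0;yel[:,390:]=0;yel[:180]=0;yel[300:]=0
q=cv2.findContours(yel,0,2)[0]; q=max(q,key=cv2.contourArea)
b=cv2.boxPoints(cv2.minAreaRect(q)); w=np.array([onz(c,u,v,.126)[:2] for u,v in b]); print('lid',w.round(4),np.linalg.norm(np.diff(w,axis=0),axis=1),w.mean(0))
out=[]
for nm,(u,v) in dict(copper=(459,245),blue=(498,276),green=(444,309),black=(214,308),grey=(167,275)).items():
    cr=im[v-22:v+22,u-22:u+22]
    # wood hue/brightness ratio model: chroma direction distance
    f=cr.astype(float); bg=np.median(f.reshape(-1,3),0)
    d=np.linalg.norm(f-bg,axis=2)
    out.append(cv2.resize(cr,(264,264),interpolation=cv2.INTER_NEAREST))
cr=im[190:300,265:385]; out.append(cv2.resize(cr,(264,264),interpolation=cv2.INTER_NEAREST))
save(np.vstack([np.hstack(out[:3]),np.hstack(out[3:])]),'crops.png')
E
```

```text
lid [[ 0.6132  0.1087]
 [ 0.6601 -0.043 ]
 [ 0.5476 -0.0754]
 [ 0.5021  0.0746]] [0.15871985 0.11710936 0.15670884] [0.58074869 0.01622557]
```

View pics/crops.png

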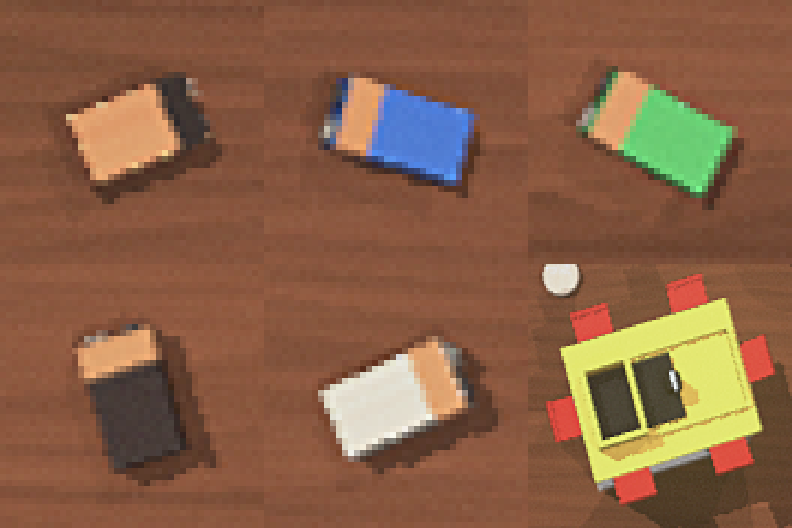

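The crops show the corners of all five cells and the fin's white line at about (332,238) in the full picture. The lid rectangle measures 157×117 mm, which matches the given size.

```bash
cat >> h.py <<'E'
YAW=0.293; TC=np.array([.5807,.0162])
def tub2w(x,y): return TC+np.array([[np.cos(YAW),-np.sin(YAW)],[np.sin(YAW),np.cos(YAW)]])@[x,y]
def w2tub(p): return np.array([[np.cos(YAW),np.sin(YAW)],[-np.sin(YAW),np.cos(YAW)]])@(np.array(p)[:2]-TC)
def plan(x,y,z,close_ang,tips=True):
    """target: tip (x,y,z), tool y along world angle close_ang (mod pi). prints deltas in the current tool frame, shift before turn"""
    s=sense(); Rm=R.from_quat(s['tool_rot']).as_matrix(); p=np.array([x,y,z+manip.tips_ahead])
    d=Rm.T@(p-s['tcp_pos'])*100
    a=np.arctan2(Rm[1,1],Rm[0,1]); da=(close_ang-a+np.pi/2)%np.pi-np.pi/2
    wz=-np.degrees(da)   # tool z down
    q6=s['q'][5]
    tilt=Rm.T@np.cross(Rm[:,2],[0,0,-1])
    print('d cm',d.round(2),'wz deg',round(wz,1),'tilt deg',np.degrees(tilt).round(2),'q6',round(q6,2),'t',s['t'],'gap',round(s['finger_gap'],3),'F',np.round(s['force'],1))
E
python3 - <<'E'
from h import *
im=np.load('top0.npy'); c=cam('top')
H,S,V=cv2.split(cv2.cvtColor(im,cv2.COLOR_RGB2HSV))
red=(((H<5)|(H>174))&(S>180)&(V>110)).astype(np.uint8); red[:,:260]=0;red[:,390:]=0;red[:180]=0;red[300:]=0
n,l,st,ce=cv2.connectedComponentsWithStats(red)
for i in range(1,n):
    if st[i,4]>60: p=onz(c,*ce[i],.131); print('tab',ce[i].round(1),st[i,4],p.round(4),w2tub(p).round(4))
C=dict(copper=((437,223),[(68,115),(180,75),(210,138),(98,187)]),blue=((476,254),[(76,75),(211,112),(196,187),(58,147)]),
green=((422,287),[(82,68),(207,130),(177,195),(52,125)]),black=((192,286),[(157,60),(185,183),(115,208),(77,81)]),grey=((145,253),[(55,126),(191,74),(208,136),(86,194)]))
for k,(o,cs) in C.items():
    w=np.array([onz(c,o[0]+u/6-.5,o[1]+v/6-.5,.0175)[:2] for u,v in cs])
    L=(w[1]+w[2]-w[0]-w[3])/2; print(k,w.mean(0).round(4),'len',np.linalg.norm(L).round(4),'wid',np.linalg.norm((w[3]+w[2]-w[0]-w[1])/2).round(4),'ang',np.arctan2(L[1],L[0]).round(3),'r',np.linalg.norm(w.mean(0)).round(3))
cr=(S<40)&(V>150); m=np.zeros_like(cr); m[228:250,322:342]=1
v,u=np.nonzero(cr&m); print('fin line',u.mean(),v.mean(),len(u)); p=onz(c,u.mean(),v.mean(),.156); print(p,w2tub(p))
f=tub2w(0,w2tub(p)[1]); print('fin',f); plan(*f,.26,YAW)
E
```

```text
tab [281.4 254.6] 109 [0.5531 0.1025 0.131 ] [-0.0015  0.0906]
copper [ 0.5951 -0.28  ] len 0.0446 wid 0.0267 ang -1.18 r 0.658
blue [ 0.5282 -0.3623] len 0.0509 wid 0.0275 ang -1.832 r 0.64
green [ 0.4556 -0.2417] len 0.0501 wid 0.0245 ang -2.044 r 0.516
black [0.4493 0.2494] len 0.046 wid 0.0276 ang -2.845 r 0.514
grey [0.5183 0.3522] len 0.0494 wid 0.0251 ang -1.145 r 0.627
fin line 330.625 237.9375 16
[0.58442017 0.00662395 0.156     ] [ 0.00079581 -0.01024242]
fin [0.58365827 0.00639409]
d cm [ 54.74 -42.23  -2.86] wz deg -85.9 tilt deg [-0.11 -0.02  0.  ] q6 -0.18 t 0.1 gap 1.002 F [-0.3  1.1 -0.3]
```

```bash
python3 -m inch '[{"dx":3.9,"dy":-3.0,"dz":-0.3},{"dx":3.9,"dy":-3.0,"dz":-0.3},{"dx":3.9,"dy":-3.0,"dz":-0.3},{"dx":3.9,"dy":-3.0,"dz":-0.3},{"dx":3.9,"dy":-3.0,"dz":-0.3},{"dx":3.9,"dy":-3.0,"dz":-0.3},{"dx":3.9,"dy":-3.0,"dz":-0.3},{"dx":3.9,"dy":-3.0,"dz":-0.3},{"dx":3.9,"dy":-3.0,"dz":-0.3},{"dx":3.9,"dy":-3.0,"dz":-0.3}]' 0.6 30
python3 -m inch '[{"dx":3.9,"dy":-3.0},{"dx":3.9,"dy":-3.0},{"dx":3.9,"dy":-3.0},{"dx":3.9,"dy":-3.0}]'
python3 -m inch '[{"wz":-9.5},{"wz":-9.5},{"wz":-9.5},{"wz":-9.5},{"wz":-9.5},{"wz":-9.5},{"wz":-9.5},{"wz":-9.5},{"wz":-9.9},{}]'
python3 - <<'E'
from h import *
plan(.5837,.0064,.26,YAW)
im=eyes.snapshot('wrist'); c=cam('wrist'); save(im,'w1.png'); print(proj(c,[[*tub2w(0,-.0105),.154],[*tub2w(0,.045),.154]]), ray(c,320,240))
E
```

```text
d cm [ 54.75 -42.23  -2.86] wz deg -85.9 tilt deg [-0.11 -0.02  0.  ] q6 -0.18 t 0.1 gap 1.002 F [-0.3  1.1 -0.3]
[[-2065.64852791 -2679.2010613 ]
 [-2421.4288265  -2747.71134984]] (array([ 0.29223601, -0.55698411,  0.37249385]), array([-0.27387429, -0.10935253, -0.95554827]))invalid input at $[0]: expected keys dx, dy, dz, wx, wy, wz
invalid input at $[0]: expected keys dx, dy, dz, wx, wy, wz
invalid input at $[0]: expected keys dx, dy, dz, wx, wy, wz
```

View pics/w1.png

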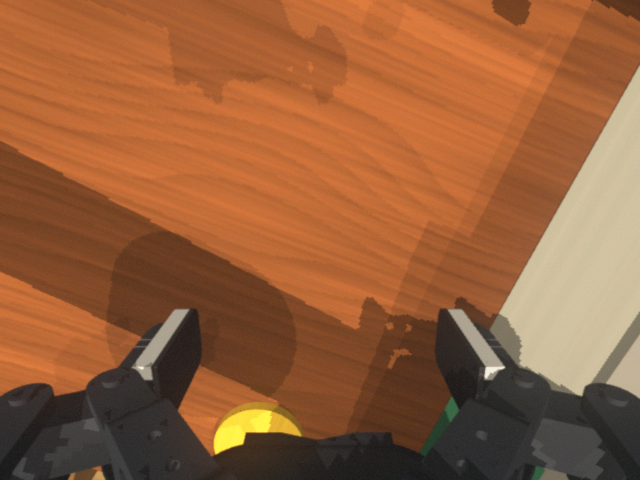

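The rows need all six keys, so nothing moved. The wrist view shows the open table and the fingers at the bottom, at (175,340) and (470,340).

```bash
python3 -m inch '[{"dx":3.9,"dy":-3.0,"dz":-0.3,"wx":0,"wy":0,"wz":0},{"dx":3.9,"dy":-3.0,"dz":-0.3,"wx":0,"wy":0,"wz":0},{"dx":3.9,"dy":-3.0,"dz":-0.3,"wx":0,"wy":0,"wz":0},{"dx":3.9,"dy":-3.0,"dz":-0.3,"wx":0,"wy":0,"wz":0},{"dx":3.9,"dy":-3.0,"dz":-0.3,"wx":0,"wy":0,"wz":0},{"dx":3.9,"dy":-3.0,"dz":-0.3,"wx":0,"wy":0,"wz":0},{"dx":3.9,"dy":-3.0,"dz":-0.3,"wx":0,"wy":0,"wz":0},{"dx":3.9,"dy":-3.0,"dz":-0.3,"wx":0,"wy":0,"wz":0},{"dx":3.9,"dy":-3.0,"dz":-0.3,"wx":0,"wy":0,"wz":0},{"dx":3.9,"dy":-3.0,"dz":-0.3,"wx":0,"wy":0,"wz":0}]' 0.6 30
python3 -m inch '[{"dx":3.9,"dy":-3.0,"dz":0,"wx":0,"wy":0,"wz":0},{"dx":3.9,"dy":-3.0,"dz":0,"wx":0,"wy":0,"wz":0},{"dx":3.9,"dy":-3.0,"dz":0,"wx":0,"wy":0,"wz":0},{"dx":3.9,"dy":-3.0,"dz":0,"wx":0,"wy":0,"wz":0}]'
python3 -m inch '[{"dx":0,"dy":0,"dz":0,"wx":0,"wy":0,"wz":-9.5},{"dx":0,"dy":0,"dz":0,"wx":0,"wy":0,"wz":-9.5},{"dx":0,"dy":0,"dz":0,"wx":0,"wy":0,"wz":-9.5},{"dx":0,"dy":0,"dz":0,"wx":0,"wy":0,"wz":-9.5},{"dx":0,"dy":0,"dz":0,"wx":0,"wy":0,"wz":-9.5},{"dx":0,"dy":0,"dz":0,"wx":0,"wy":0,"wz":-9.5},{"dx":0,"dy":0,"dz":0,"wx":0,"wy":0,"wz":-9.5},{"dx":0,"dy":0,"dz":0,"wx":0,"wy":0,"wz":-9.5},{"dx":0,"dy":0,"dz":0,"wx":0,"wy":0,"wz":-9.9},{"dx":0,"dy":0,"dz":0,"wx":0,"wy":0,"wz":0}]'
python3 - <<'E'
from h import *
plan(.5837,.0064,.26,YAW)
im=eyes.snapshot('wrist'); c=cam('wrist'); save(im,'w2.png'); np.save('w2.npy',im); print(proj(c,[[*tub2w(0,-.0105),.154],[*tub2w(0,.045),.154]]), ray(c,320,240))
E
```

```text
t: 1.4
tcp_pos: [0.4809, -0.1629, 0.3339]
tool_rot: [0.983, 0.181, -0.0, -0.0]
force: [-0.1, 0.3, 0.1]
finger_gap: 0.599
gripper_force: 0.0
t: 1.9
tcp_pos: [0.5838, 0.0049, 0.3337]
tool_rot: [0.983, 0.181, -0.0, 0.0]
force: [0.5, -0.8, -0.1]
finger_gap: 0.6
gripper_force: 0.0
t: 3.15
tcp_pos: [0.583, 0.0033, 0.3336]
tool_rot: [0.597, 0.802, -0.0, -0.0]
force: [0.1, -0.5, 0.6]
finger_gap: 0.601
gripper_force: 0.0
d cm [0.28 0.15 0.1 ] wz deg -0.1 tilt deg [-0.04 -0.02  0.  ] q6 -0.48 t 3.15 gap 0.601 F [ 0.1 -0.5  0.6]
[[320.67411263 232.5420645 ]
 [320.61150133 144.19893233]] (array([0.56168911, 0.074604  , 0.40299902]), array([ 0.08853784, -0.28162735, -0.95544999]))
```

View pics/w2.png

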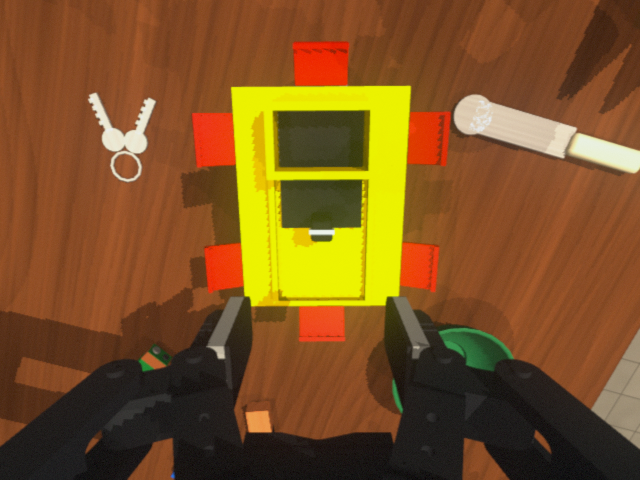

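Prediction and image agree: the fin's white line is at (321,232) and the neck centre at about (321,143). Next I lower onto the fin, grip it and pull it 4.4 cm along -y (tool -x).

```bash
python3 -m inch '[{"dx":0.2,"dy":0.15,"dz":3.2,"wx":0,"wy":0,"wz":0},{"dx":0,"dy":0,"dz":3.2,"wx":0,"wy":0,"wz":0},{"dx":0,"dy":0,"dz":3.2,"wx":0,"wy":0,"wz":0},{"dx":0,"dy":0,"dz":3.1,"wx":0,"wy":0,"wz":0},{"dx":0,"dy":0,"dz":0,"wx":0,"wy":0,"wz":0}]'
python3 -m inch '[{"dx":0,"dy":0,"dz":0,"wx":0,"wy":0,"wz":0},{"dx":0,"dy":0,"dz":0,"wx":0,"wy":0,"wz":0},{"dx":0,"dy":0,"dz":0,"wx":0,"wy":0,"wz":0},{"dx":0,"dy":0,"dz":0,"wx":0,"wy":0,"wz":0},{"dx":0,"dy":0,"dz":0,"wx":0,"wy":0,"wz":0},{"dx":0,"dy":0,"dz":0,"wx":0,"wy":0,"wz":0}]' 0 40
python3 -m inch '[{"dx":-0.7,"dy":0,"dz":0,"wx":0,"wy":0,"wz":0},{"dx":-0.7,"dy":0,"dz":0,"wx":0,"wy":0,"wz":0},{"dx":-0.7,"dy":0,"dz":0,"wx":0,"wy":0,"wz":0},{"dx":-0.7,"dy":0,"dz":0,"wx":0,"wy":0,"wz":0},{"dx":-0.7,"dy":0,"dz":0,"wx":0,"wy":0,"wz":0},{"dx":-0.5,"dy":0,"dz":0,"wx":0,"wy":0,"wz":0},{"dx":-0.3,"dy":0,"dz":0,"wx":0,"wy":0,"wz":0},{"dx":0,"dy":0,"dz":0,"wx":0,"wy":0,"wz":0},{"dx":0,"dy":0,"dz":0,"wx":0,"wy":0,"wz":0}]'
python3 - <<'E'
from h import *
s=sense();print(w2tub(s['tcp_pos']))
E
```

```text
t: 3.82
tcp_pos: [0.5825, 0.0059, 0.2046]
tool_rot: [0.597, 0.802, -0.001, -0.003]
force: [-0.9, -0.1, -0.7]
finger_gap: 0.601
gripper_force: 0.0
t: 4.58
tcp_pos: [0.5845, 0.0054, 0.2086]
tool_rot: [0.596, 0.803, 0.0, 0.001]
force: [-2.4, -1.1, 7.2]
finger_gap: 0.155
gripper_force: 40.0
t: 5.7
tcp_pos: [0.5967, -0.0344, 0.2086]
tool_rot: [0.596, 0.803, 0.001, 0.0]
force: [-1.7, 2.9, 7.0]
finger_gap: 0.154
gripper_force: 26.1
[ 0.00068077 -0.05307886]
```

```bash
python3 -m inch '[{"dx":-0.3,"dy":0,"dz":0,"wx":0,"wy":0,"wz":0},{"dx":-0.2,"dy":0,"dz":0,"wx":0,"wy":0,"wz":0},{"dx":0,"dy":0,"dz":0,"wx":0,"wy":0,"wz":0},{"dx":0,"dy":0,"dz":0,"wx":0,"wy":0,"wz":0}]'
python3 -m inch '[{"dx":0,"dy":0,"dz":0,"wx":0,"wy":0,"wz":0},{"dx":0,"dy":0,"dz":0,"wx":0,"wy":0,"wz":0},{"dx":0,"dy":0,"dz":0,"wx":0,"wy":0,"wz":0}]' 0.6
python3 -m inch '[{"dx":0,"dy":0,"dz":-5,"wx":0,"wy":0,"wz":0},{"dx":0,"dy":0,"dz":-5,"wx":0,"wy":0,"wz":0},{"dx":0,"dy":0,"dz":0,"wx":0,"wy":0,"wz":0}]'
python3 - <<'E'
from h import *
im=eyes.snapshot('wrist'); c=cam('wrist'); save(im[60:340,180:460],'w3.png'); np.save('w3.npy',im)
print(proj(c,[[*tub2w(0,-.054),.155]])-[180,60])
# copper: close along width: ang+pi/2
plan(.5951,-.28,.13,-1.18+np.pi/2)
E
```

```text
t: 6.2
tcp_pos: [0.5969, -0.0352, 0.2085]
tool_rot: [0.597, 0.802, 0.003, -0.003]
force: [-2.6, 15.0, 9.4]
finger_gap: 0.154
gripper_force: 43.1
t: 6.58
tcp_pos: [0.5982, -0.0408, 0.2069]
tool_rot: [0.596, 0.803, 0.0, 0.0]
force: [-0.3, -0.1, -0.1]
finger_gap: 0.6
gripper_force: 0.0
t: 6.95
tcp_pos: [0.6004, -0.0413, 0.3115]
tool_rot: [0.596, 0.803, 0.002, 0.005]
force: [0.2, 0.1, 0.5]
finger_gap: 0.597
gripper_force: 0.0
[[135.74790066 178.39935256]]
d cm [-22.75  -7.3   10.66] wz deg -5.6 tilt deg [0.23 0.15 0.  ] q6 -0.55 t 7.0 gap 0.598 F [ 0.4 -0.4 -0.5]
```

View pics/w3.png

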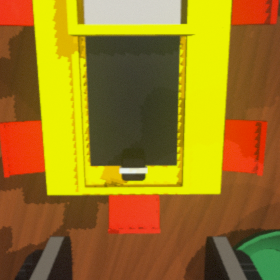

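The shutter is fully open and the neck shows clear, with the fin at its stop at about (132,172) in the crop. I now move above the right-hand group of cells for a wrist look.

```bash
python3 -m inch '[{"dx":-5,"dy":-3,"dz":-0.5,"wx":0,"wy":0,"wz":0},{"dx":-5,"dy":-3,"dz":-0.5,"wx":0,"wy":0,"wz":0},{"dx":-5,"dy":-3,"dz":-0.5,"wx":0,"wy":0,"wz":0},{"dx":-4,"dy":-3,"dz":-0.5,"wx":0,"wy":0,"wz":0},{"dx":0,"dy":-1,"dz":0,"wx":0,"wy":0,"wz":0},{"dx":0,"dy":0,"dz":0,"wx":0,"wy":0,"wz":0},{"dx":0,"dy":0,"dz":0,"wx":0,"wy":0,"wz":0}]' 0.7 40
python3 - <<'E'
from h import *
c=cam('wrist'); im=eyes.snapshot('wrist'); save(im,'w4.png'); np.save('w4.npy',im)
import pickle; pickle.dump(c,open('w4.pkl','wb'))
print(sense()['tcp_pos'],proj(c,[[.5951,-.28,.0175],[.5282,-.3623,.0175],[.4556,-.2417,.0175]]))
E
```

```text
t: 7.88
tcp_pos: [0.5285, -0.2583, 0.3261]
tool_rot: [0.596, 0.803, 0.0, -0.001]
force: [0.3, -0.4, -0.2]
finger_gap: 0.698
gripper_force: 0.0
[ 0.52873285 -0.25830678  0.32632719] [[376.9917424  238.28593092]
 [288.68664914 293.69756962]
 [248.35645284 158.49149987]]
```

View pics/w4.png

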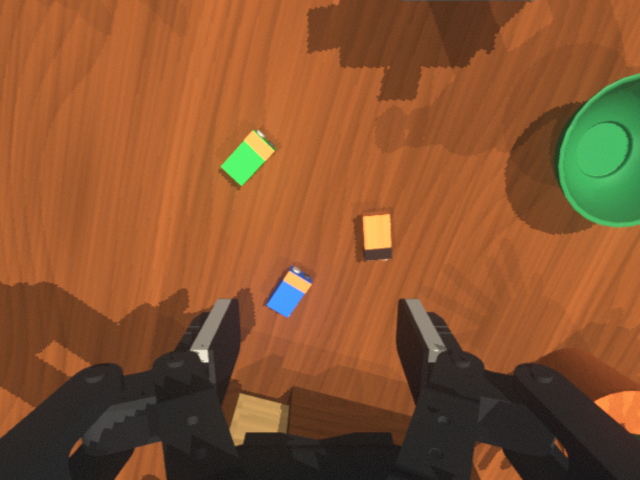

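Green is at (248,158), blue at (289,293) and copper at (377,237), all matching the predictions within 2 px. I segment them for refined poses.

```bash
cat >> h.py <<'E'
def cellrect(im,c,P,r=45,z=.0175,dark=True):
    u,v=proj(c,[[*P,z]])[0].astype(int); u0,v0=max(u-r,0),max(v-r,0); cr=im[v0:v+r,u0:u+r]
    f=cr.astype(int); h=cv2.cvtColor(cr,cv2.COLOR_RGB2HSV); 
    m=(f[...,1]>125)|((f[...,2]>f[...,0])&(f[...,2]>60))|((f[...,1]>f[...,0]))
    if dark: m|=(f.max(2)<55)
    m=cv2.morphologyEx(m.astype(np.uint8),cv2.MORPH_CLOSE,np.ones((5,5))); m=cv2.morphologyEx(m,cv2.MORPH_OPEN,np.ones((5,5)))
    k=max(cv2.findContours(m,0,2)[0],key=cv2.contourArea)
    b=cv2.boxPoints(cv2.minAreaRect(k))+[u0,v0]
    w=np.array([onz(c,*q,z)[:2] for q in b]); e=w[1]-w[0]; g=w[2]-w[1]
    L=e if np.linalg.norm(e)>np.linalg.norm(g) else g
    a=np.arctan2(L[1],L[0])%np.pi
    print('c',w.mean(0).round(4),'sz',sorted([np.linalg.norm(e).round(4),np.linalg.norm(g).round(4)]),'ang',a.round(3)); return w.mean(0),a
E
python3 - <<'E'
from h import *
import pickle
im=np.load('w4.npy'); c=pickle.load(open('w4.pkl','rb'))
for P in [(.5951,-.28),(.5282,-.3623),(.4556,-.2417)]: p,a=cellrect(im,c,P)
p,a=cellrect(im,c,(.5951,-.28)); plan(*p,.06,a+np.pi/2); plan(*p,.004,a+np.pi/2)
E
```

```text
c [ 0.5926 -0.2734] sz [np.float64(0.0264), np.float64(0.0343)] ang 1.959
c [ 0.528  -0.3604] sz [np.float64(0.0286), np.float64(0.0535)] ang 1.262
c [ 0.4548 -0.2404] sz [np.float64(0.0276), np.float64(0.05)] ang 1.069
c [ 0.5926 -0.2734] sz [np.float64(0.0264), np.float64(0.0343)] ang 1.959
d cm [-3.33  5.68 19.37] wz deg -5.4 tilt deg [-0.02 -0.07  0.  ] q6 -0.94 t 7.925 gap 0.7 F [ 0.4  0.  -0.1]
d cm [-3.33  5.68 24.97] wz deg -5.4 tilt deg [-0.02 -0.07  0.  ] q6 -0.94 t 7.925 gap 0.7 F [ 0.4  0.  -0.1]
```

```bash
python3 - <<'E'
from h import *
plan(.5953,-.2800,.004,1.959+np.pi/2)
E
```

```text
d cm [-4.04  5.75 24.97] wz deg -5.3 tilt deg [-0.02 -0.07  0.  ] q6 -0.94 t 7.925 gap 0.7 F [ 0.4  0.  -0.1]
```

```bash
python3 -m inch '[{"dx":-2,"dy":2.9,"dz":4.5,"wx":0,"wy":0,"wz":0},{"dx":-2,"dy":2.8,"dz":5,"wx":0,"wy":0,"wz":0},{"dx":0,"dy":0,"dz":5.5,"wx":0,"wy":0,"wz":-5.3},{"dx":0,"dy":0,"dz":5,"wx":0,"wy":0,"wz":0},{"dx":0,"dy":0,"dz":2,"wx":0,"wy":0,"wz":0},{"dx":0,"dy":0,"dz":0,"wx":0,"wy":0,"wz":0}]' 0.7
python3 - <<'E'
from h import *
plan(.5953,-.2800,.004,1.959+np.pi/2)
E
```

```text
t: 8.68
tcp_pos: [0.5946, -0.2805, 0.1059]
tool_rot: [0.558, 0.83, 0.0, -0.001]
force: [1.5, -0.2, 0.6]
finger_gap: 0.699
gripper_force: 0.0
d cm [0.01 0.09 2.93] wz deg -0.1 tilt deg [-0.07 -0.11  0.  ] q6 -1.0 t 8.675 gap 0.699 F [ 1.5 -0.2  0.6]
```

Positions track well, so I grasp and lift in one go.

```bash
python3 -m inch '[{"dx":0,"dy":0.1,"dz":1.5,"wx":0,"wy":0,"wz":0},{"dx":0,"dy":0,"dz":1.4,"wx":0,"wy":0,"wz":0},{"dx":0,"dy":0,"dz":0,"wx":0,"wy":0,"wz":0}]'
python3 -m inch '[{"dx":0,"dy":0,"dz":0,"wx":0,"wy":0,"wz":0},{"dx":0,"dy":0,"dz":0,"wx":0,"wy":0,"wz":0},{"dx":0,"dy":0,"dz":0,"wx":0,"wy":0,"wz":0},{"dx":0,"dy":0,"dz":0,"wx":0,"wy":0,"wz":0},{"dx":0,"dy":0,"dz":0,"wx":0,"wy":0,"wz":0}]' 0 50
python3 -m inch '[{"dx":0,"dy":0,"dz":-3,"wx":0,"wy":0,"wz":0},{"dx":0,"dy":0,"dz":-5,"wx":0,"wy":0,"wz":0},{"dx":0,"dy":0,"dz":-5,"wx":0,"wy":0,"wz":0},{"dx":0,"dy":0,"dz":-5,"wx":0,"wy":0,"wz":0},{"dx":0,"dy":0,"dz":-2,"wx":0,"wy":0,"wz":0},{"dx":0,"dy":0,"dz":0,"wx":0,"wy":0,"wz":0}]'
python3 - <<'E'
from h import *
print(tub2w(0,.045)); plan(*tub2w(0,.045),.20,YAW+np.pi/2)
E
```

```text
t: 9.05
tcp_pos: [0.595, -0.2809, 0.0773]
tool_rot: [0.559, 0.83, 0.0, -0.001]
force: [0.7, 0.4, 0.4]
finger_gap: 0.7
gripper_force: 0.0
t: 9.68
tcp_pos: [0.5959, -0.2816, 0.0788]
tool_rot: [0.558, 0.83, -0.0, 0.001]
force: [-0.4, -0.1, 5.9]
finger_gap: 0.288
gripper_force: 51.2
t: 10.42
tcp_pos: [0.5959, -0.2815, 0.2795]
tool_rot: [0.558, 0.83, -0.0, 0.002]
force: [0.5, -0.3, -1.6]
finger_gap: 0.292
gripper_force: 50.5
[0.56770285 0.05928218]
d cm [32.63 10.2   0.61] wz deg -84.7 tilt deg [0.11 0.16 0.  ] q6 -1.0 t 10.425 gap 0.292 F [ 0.5 -0.3 -1.6]
```

```bash
python3 -m inch '[{"dx":4.6,"dy":1.4,"dz":0,"wx":0,"wy":0,"wz":0},{"dx":4.6,"dy":1.4,"dz":0,"wx":0,"wy":0,"wz":0},{"dx":4.6,"dy":1.4,"dz":0,"wx":0,"wy":0,"wz":0},{"dx":4.6,"dy":1.5,"dz":0,"wx":0,"wy":0,"wz":0},{"dx":4.7,"dy":1.5,"dz":0,"wx":0,"wy":0,"wz":0},{"dx":4.7,"dy":1.5,"dz":0,"wx":0,"wy":0,"wz":0},{"dx":4.7,"dy":1.5,"dz":0,"wx":0,"wy":0,"wz":0}]'
python3 -m inch '[{"dx":0,"dy":0,"dz":0,"wx":0,"wy":0,"wz":-9.5},{"dx":0,"dy":0,"dz":0,"wx":0,"wy":0,"wz":-9.5},{"dx":0,"dy":0,"dz":0,"wx":0,"wy":0,"wz":-9.5},{"dx":0,"dy":0,"dz":0,"wx":0,"wy":0,"wz":-9.5},{"dx":0,"dy":0,"dz":0,"wx":0,"wy":0,"wz":-9.5},{"dx":0,"dy":0,"dz":0,"wx":0,"wy":0,"wz":-9.5},{"dx":0,"dy":0,"dz":0,"wx":0,"wy":0,"wz":-9.5},{"dx":0,"dy":0,"dz":0,"wx":0,"wy":0,"wz":-9.5},{"dx":0,"dy":0,"dz":0,"wx":0,"wy":0,"wz":-8.7},{"dx":0,"dy":0,"dz":0,"wx":0,"wy":0,"wz":0}]'
python3 - <<'E'
from h import *
plan(*tub2w(0,.045),.157,YAW+np.pi/2)
im=eyes.snapshot('wrist'); c=cam('wrist'); save(im,'w5.png'); print(proj(c,[[*tub2w(0,.045),.154],[*tub2w(.029,.063),.154],[*tub2w(-.029,.063),.154],[*tub2w(.029,.027),.154],[*tub2w(-.029,.027),.154]]))
E
```

```text
t: 11.3
tcp_pos: [0.5663, 0.0599, 0.2756]
tool_rot: [0.559, 0.829, -0.001, -0.002]
force: [0.8, 0.0, 0.1]
finger_gap: 0.292
gripper_force: 50.5
t: 12.55
tcp_pos: [0.5667, 0.0584, 0.2758]
tool_rot: [-0.145, 0.989, 0.001, -0.002]
force: [-0.9, -0.6, -0.6]
finger_gap: 0.294
gripper_force: 50.5
d cm [-0.14  0.05  4.62] wz deg -0.1 tilt deg [ 0.09 -0.22  0.  ] q6 -1.96 t 12.55 gap 0.294 F [-0.9 -0.6 -0.6]
[[318.99993356 271.82037713]
 [352.99252834 322.75536329]
 [355.683925   216.3895834 ]
 [285.18469939 322.91637833]
 [282.12679683 216.56914604]]
```

View pics/w5.png

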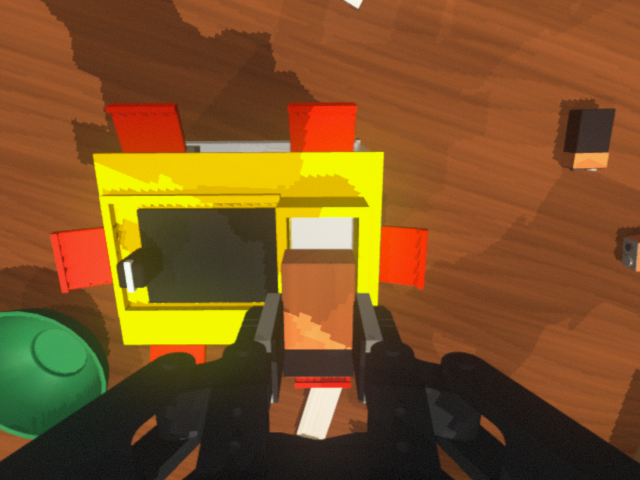

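The copper cell is held square over the neck. The neck's far inner edge is at row 217, as predicted, and the cell spans columns 282–357. I check its offset along the fingers and then lower.

```bash
python3 - <<'E'
from h import *
c=cam('wrist'); s=sense(); t=s['tcp_pos']; Rm=R.from_quat(s['tool_rot']).as_matrix()
for zc in(.052,.056,.060): print(zc,proj(c,[t+Rm@[x,0,zc] for x in(.02425,-.02425)]))
E
python3 -m inch '[{"dx":-0.1,"dy":0,"dz":2,"wx":0,"wy":0,"wz":0},{"dx":0,"dy":0.1,"dz":2,"wx":0,"wy":0,"wz":0},{"dx":0,"dy":0,"dz":0.2,"wx":0,"wy":0,"wz":0},{"dx":0,"dy":0,"dz":0,"wx":0,"wy":0,"wz":0},{"dx":0,"dy":0,"dz":0,"wx":0,"wy":0,"wz":0}]'
python3 - <<'E'
from h import *
plan(*tub2w(0,.045),.157,YAW+np.pi/2)
E
```

```text
0.052 [[317.95203032 277.91948429]
 [317.94418422 403.06142733]]
0.056 [[317.9611769  273.32071691]
 [317.95266416 395.67714362]]
0.06 [[317.96981742 268.97638967]
 [317.96071836 388.66358911]]
t: 13.22
tcp_pos: [0.5689, 0.0595, 0.2367]
tool_rot: [-0.146, 0.989, -0.0, 0.001]
force: [-0.0, -0.9, -0.1]
finger_gap: 0.295
gripper_force: 50.5
d cm [0.12 0.01 0.7 ] wz deg -0.0 tilt deg [-0.03  0.09  0.  ] q6 -1.95 t 13.225 gap 0.295 F [-0.  -0.9 -0.1]
```

```bash
python3 -m inch '[{"dx":0,"dy":0,"dz":0.4,"wx":0,"wy":0,"wz":0},{"dx":0,"dy":0,"dz":0.2,"wx":0,"wy":0,"wz":0},{"dx":0,"dy":0,"dz":0,"wx":0,"wy":0,"wz":0},{"dx":0,"dy":0,"dz":0,"wx":0,"wy":0,"wz":0}]'
python3 -m inch '[{"dx":0,"dy":0,"dz":0,"wx":0,"wy":0,"wz":0},{"dx":0,"dy":0,"dz":0,"wx":0,"wy":0,"wz":0},{"dx":0,"dy":0,"dz":0,"wx":0,"wy":0,"wz":0},{"dx":0,"dy":0,"dz":0,"wx":0,"wy":0,"wz":0}]' 0.5
python3 -m inch '[{"dx":0,"dy":0,"dz":-5,"wx":0,"wy":0,"wz":0},{"dx":0,"dy":0,"dz":-4,"wx":0,"wy":0,"wz":0},{"dx":0,"dy":0,"dz":0,"wx":0,"wy":0,"wz":0}]' 0.7
python3 - <<'E'
from h import *
im=eyes.snapshot('wrist'); top=eyes.snapshot('top'); np.save('top1.npy',top); side=eyes.snapshot('side')
save(np.hstack([cv2.resize(im,(400,300)),cv2.resize(side[160:300,250:400],(321,300))]),'w6.png')
plan(.5275,-.361,.09,1.29+np.pi/2)
E
```

```text
t: 13.72
tcp_pos: [0.5684, 0.0596, 0.2299]
tool_rot: [-0.146, 0.989, -0.0, 0.0]
force: [-0.8, -0.2, -0.0]
finger_gap: 0.296
gripper_force: 50.5
t: 14.22
tcp_pos: [0.5684, 0.0595, 0.23]
tool_rot: [-0.146, 0.989, 0.0, 0.0]
force: [0.7, 0.8, -0.1]
finger_gap: 0.503
gripper_force: 0.0
t: 14.6
tcp_pos: [0.5702, 0.0595, 0.3236]
tool_rot: [-0.146, 0.989, -0.001, 0.004]
force: [-0.0, -0.4, 0.3]
finger_gap: 0.7
gripper_force: 0.0
d cm [ 15.97 -39.12  15.64] wz deg -57.1 tilt deg [ 0.04 -0.1   0.  ] q6 -1.96 t 14.75 gap 0.701 F [ 1.  -0.3 -0.8]
```

View pics/w6.png

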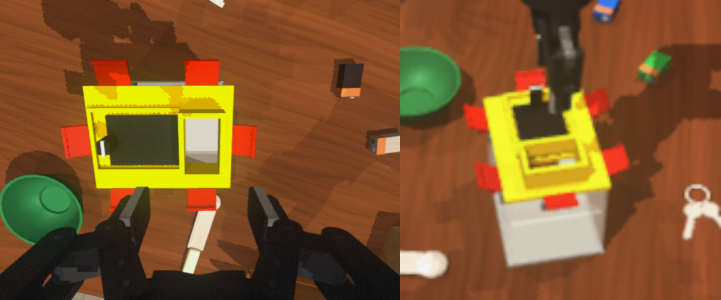

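The neck is clear, showing only the white chute, and the copper cell went in. Next is blue, and I turn the long way to keep the last joint inside its range.

```bash
cat >> h.py <<'E'
def moved():
    """shift (px) of each cell's colour centroid in the top view since the start"""
    a=np.load('top0.npy'); b=eyes.snapshot('top')
    for k,(u,v) in dict(copper=(459,245),blue=(498,276),green=(444,309),black=(214,308),grey=(167,275)).items():
        d=np.abs(a[v-14:v+14,u-14:u+14].astype(int)-b[v-14:v+14,u-14:u+14]).max(2); print(k,'changed px',int((d>40).sum()),end='; ')
    print()
    return b
E
python3 -m inch '[{"dx":0,"dy":0,"dz":0,"wx":0,"wy":0,"wz":10.3},{"dx":0,"dy":0,"dz":0,"wx":0,"wy":0,"wz":10.3},{"dx":0,"dy":0,"dz":0,"wx":0,"wy":0,"wz":10.3},{"dx":0,"dy":0,"dz":0,"wx":0,"wy":0,"wz":10.3},{"dx":0,"dy":0,"dz":0,"wx":0,"wy":0,"wz":10.3},{"dx":0,"dy":0,"dz":0,"wx":0,"wy":0,"wz":10.3}]'
python3 -m inch '[{"dx":0,"dy":0,"dz":0,"wx":0,"wy":0,"wz":10.3},{"dx":0,"dy":0,"dz":0,"wx":0,"wy":0,"wz":10.3},{"dx":0,"dy":0,"dz":0,"wx":0,"wy":0,"wz":10.3},{"dx":0,"dy":0,"dz":0,"wx":0,"wy":0,"wz":10.3},{"dx":0,"dy":0,"dz":0,"wx":0,"wy":0,"wz":10.3},{"dx":0,"dy":0,"dz":0,"wx":0,"wy":0,"wz":9.6},{"dx":0,"dy":0,"dz":0,"wx":0,"wy":0,"wz":0}]'
python3 - <<'E'
from h import *
moved(); plan(.528,-.3615,.09,1.29+np.pi/2)
E
```

```text
t: 15.5
tcp_pos: [0.5675, 0.0596, 0.3178]
tool_rot: [0.385, 0.923, -0.001, -0.002]
force: [0.0, -0.7, 0.1]
finger_gap: 0.701
gripper_force: 0.0
t: 16.38
tcp_pos: [0.5676, 0.0596, 0.3182]
tool_rot: [0.799, 0.602, -0.001, -0.001]
force: [-0.1, 0.0, -0.3]
finger_gap: 0.705
gripper_force: 0.0
copper changed px 303; blue changed px 0; green changed px 272; black changed px 0; grey changed px 0; 
d cm [-41.57   7.78  15.59] wz deg 0.2 tilt deg [-0.17  0.03  0.  ] q6 0.19 t 16.425 gap 0.698 F [ 0.4 -0.1  0.3]
```

```bash
python3 -m inch '[{"dx":-5.2,"dy":0.97,"dz":0,"wx":0,"wy":0,"wz":0},{"dx":-5.2,"dy":0.97,"dz":0,"wx":0,"wy":0,"wz":0},{"dx":-5.2,"dy":0.97,"dz":0,"wx":0,"wy":0,"wz":0},{"dx":-5.2,"dy":0.97,"dz":0,"wx":0,"wy":0,"wz":0},{"dx":-5.2,"dy":0.97,"dz":0,"wx":0,"wy":0,"wz":0},{"dx":-5.2,"dy":0.97,"dz":0,"wx":0,"wy":0,"wz":0},{"dx":-5.2,"dy":0.98,"dz":4,"wx":0,"wy":0,"wz":0},{"dx":-5.2,"dy":0.98,"dz":5,"wx":0,"wy":0,"wz":0},{"dx":0,"dy":0,"dz":5,"wx":0,"wy":0,"wz":0},{"dx":0,"dy":0,"dz":5,"wx":0,"wy":0,"wz":0}]'
python3 -m inch '[{"dx":0,"dy":0,"dz":0,"wx":0,"wy":0,"wz":0},{"dx":0,"dy":0,"dz":0,"wx":0,"wy":0,"wz":0}]'
python3 - <<'E'
from h import *
plan(.528,-.3615,.008,1.29+np.pi/2)
top=moved(); np.save('top2.npy',top); c=cam('top')
f=top.astype(int); m=(f[...,1]>f[...,0]+40)&(f[...,1]>f[...,2]+40); m[:200]=0; m[:,:380]=0
v,u=np.nonzero(m); print('green body',u.mean(),v.mean(),len(u),onz(c,u.mean(),v.mean(),.0175))
E
```

```text
t: 17.68
tcp_pos: [0.5281, -0.3521, 0.1371]
tool_rot: [0.799, 0.602, -0.0, -0.0]
force: [0.1, -0.9, 0.1]
finger_gap: 0.7
gripper_force: 0.0
t: 17.92
tcp_pos: [0.5295, -0.3517, 0.1404]
tool_rot: [0.799, 0.602, 0.0, 0.001]
force: [0.2, -0.2, 0.2]
finger_gap: 0.7
gripper_force: 0.0
d cm [-0.98  0.12  5.98] wz deg 0.1 tilt deg [0.09 0.05 0.  ] q6 -0.48 t 17.925 gap 0.7 F [ 0.2 -0.2  0.2]
copper changed px 345; blue changed px 741; green changed px 761; black changed px 393; grey changed px 0; 
green body nan nan 0 [nan nan nan]<stdin>:5: RuntimeWarning: Mean of empty slice.
  ret = ret.dtype.type(ret / rcount)
```

```bash
python3 -m inch '[{"dx":-0.95,"dy":0.1,"dz":1,"wx":0,"wy":0,"wz":0},{"dx":0,"dy":0,"dz":2.5,"wx":0,"wy":0,"wz":0},{"dx":0,"dy":0,"dz":2.4,"wx":0,"wy":0,"wz":0},{"dx":0,"dy":0,"dz":0,"wx":0,"wy":0,"wz":0},{"dx":0,"dy":0,"dz":0,"wx":0,"wy":0,"wz":0}]'
python3 -m inch '[{"dx":0,"dy":0,"dz":0,"wx":0,"wy":0,"wz":0},{"dx":0,"dy":0,"dz":0,"wx":0,"wy":0,"wz":0},{"dx":0,"dy":0,"dz":0,"wx":0,"wy":0,"wz":0},{"dx":0,"dy":0,"dz":0,"wx":0,"wy":0,"wz":0},{"dx":0,"dy":0,"dz":0,"wx":0,"wy":0,"wz":0}]' 0 50
python3 -m inch '[{"dx":0,"dy":0,"dz":-3,"wx":0,"wy":0,"wz":0},{"dx":0,"dy":0,"dz":-5,"wx":0,"wy":0,"wz":0},{"dx":0,"dy":0,"dz":-5,"wx":0,"wy":0,"wz":0},{"dx":0,"dy":0,"dz":-5,"wx":0,"wy":0,"wz":0},{"dx":0,"dy":0,"dz":-1,"wx":0,"wy":0,"wz":0},{"dx":0,"dy":0,"dz":0,"wx":0,"wy":0,"wz":0}]'
python3 - <<'E'
from h import *
plan(*tub2w(0,.045),.20,YAW+np.pi/2)
E
```

```text
t: 18.6
tcp_pos: [0.5277, -0.3615, 0.0816]
tool_rot: [0.799, 0.601, 0.0, 0.001]
force: [0.6, 0.3, -0.1]
finger_gap: 0.703
gripper_force: 0.0
t: 19.23
tcp_pos: [0.5277, -0.3612, 0.0816]
tool_rot: [0.799, 0.601, 0.0, 0.001]
force: [-0.7, -0.1, 5.7]
finger_gap: 0.288
gripper_force: 49.8
t: 19.98
tcp_pos: [0.5269, -0.3604, 0.2704]
tool_rot: [0.799, 0.601, 0.0, 0.0]
force: [0.0, -0.6, -0.3]
finger_gap: 0.288
gripper_force: 49.3
d cm [41.45 -7.71 -0.23] wz deg 57.1 tilt deg [0.01 0.01 0.  ] q6 -0.49 t 19.975 gap 0.288 F [ 0.  -0.6 -0.3]
```

```bash
python3 -m inch '[{"dx":5.18,"dy":-0.96,"dz":0,"wx":0,"wy":0,"wz":0},{"dx":5.18,"dy":-0.96,"dz":0,"wx":0,"wy":0,"wz":0},{"dx":5.18,"dy":-0.96,"dz":0,"wx":0,"wy":0,"wz":0},{"dx":5.18,"dy":-0.96,"dz":0,"wx":0,"wy":0,"wz":0},{"dx":5.18,"dy":-0.96,"dz":0,"wx":0,"wy":0,"wz":0},{"dx":5.18,"dy":-0.97,"dz":0,"wx":0,"wy":0,"wz":0},{"dx":5.18,"dy":-0.97,"dz":0,"wx":0,"wy":0,"wz":0},{"dx":5.18,"dy":-0.97,"dz":0,"wx":0,"wy":0,"wz":0}]'
python3 -m inch '[{"dx":0,"dy":0,"dz":0,"wx":0,"wy":0,"wz":9.5},{"dx":0,"dy":0,"dz":0,"wx":0,"wy":0,"wz":9.5},{"dx":0,"dy":0,"dz":0,"wx":0,"wy":0,"wz":9.5},{"dx":0,"dy":0,"dz":0,"wx":0,"wy":0,"wz":9.5},{"dx":0,"dy":0,"dz":0,"wx":0,"wy":0,"wz":9.5},{"dx":0,"dy":0,"dz":0,"wx":0,"wy":0,"wz":9.6},{"dx":0,"dy":0,"dz":0,"wx":0,"wy":0,"wz":0},{"dx":0,"dy":0,"dz":0,"wx":0,"wy":0,"wz":0}]'
python3 - <<'E'
from h import *
plan(*tub2w(0,.045),.157,YAW+np.pi/2)
im=eyes.snapshot('wrist'); c=cam('wrist'); np.save('w7.npy',im)
s=sense(); t=s['tcp_pos']; Rm=R.from_quat(s['tool_rot']).as_matrix()
print(proj(c,[t+Rm@[.02425,0,.0816],t+Rm@[.02425,0,.064],t+Rm@[-.02425,0,.064]]).round(0))
f=im.astype(int); m=(f[...,2]>f[...,0]+25)&(f[...,2]>50); m[:150]=0; m[:,:250]=0; m[:,390:]=0
v,u=np.nonzero(m); print('blue px',len(u),u.min(),u.max(),np.percentile(v,[1,99]))
print(im[230:400:8,319].tolist())
E
```

```text
t: 20.98
tcp_pos: [0.5666, 0.0606, 0.2676]
tool_rot: [0.799, 0.601, -0.002, -0.002]
force: [0.7, -0.7, -0.0]
finger_gap: 0.289
gripper_force: 49.3
t: 21.98
tcp_pos: [0.5673, 0.0589, 0.2689]
tool_rot: [0.989, 0.147, -0.001, -0.0]
force: [-0.1, -0.6, 0.8]
finger_gap: 0.291
gripper_force: 49.3
d cm [ 0.06 -0.02  3.93] wz deg 0.1 tilt deg [-0.06  0.16  0.  ] q6 1.18 t 21.975 gap 0.291 F [-0.1 -0.6  0.8]
[[318. 248.]
 [318. 264.]
 [318. 381.]]
blue px 5912 282 353 [259. 380.]
[[221, 218, 207], [222, 219, 208], [220, 218, 207], [218, 214, 205], [69, 83, 123], [64, 89, 143], [241, 140, 77], [241, 142, 77], [240, 141, 79], [239, 139, 83], [58, 112, 207], [59, 132, 233], [54, 117, 217], [47, 80, 142], [43, 79, 141], [42, 78, 141], [39, 78, 141], [40, 77, 140], [41, 76, 140], [174, 32, 40], [237, 213, 186], [235, 224, 201]]
```

The blue cell spans rows 259–380, against 248–381 predicted, so it is centred. Lower and release.

```bash
python3 -m inch '[{"dx":0.06,"dy":0,"dz":2,"wx":0,"wy":0,"wz":0},{"dx":0,"dy":0,"dz":1.6,"wx":0,"wy":0,"wz":0},{"dx":0,"dy":0,"dz":0.2,"wx":0,"wy":0,"wz":0},{"dx":0,"dy":0,"dz":0,"wx":0,"wy":0,"wz":0},{"dx":0,"dy":0,"dz":0,"wx":0,"wy":0,"wz":0}]'
python3 -m inch '[{"dx":0,"dy":0,"dz":0,"wx":0,"wy":0,"wz":0},{"dx":0,"dy":0,"dz":0,"wx":0,"wy":0,"wz":0},{"dx":0,"dy":0,"dz":0,"wx":0,"wy":0,"wz":0},{"dx":0,"dy":0,"dz":0,"wx":0,"wy":0,"wz":0}]' 0.5
python3 -m inch '[{"dx":0,"dy":0,"dz":-5,"wx":0,"wy":0,"wz":0},{"dx":0,"dy":0,"dz":-4,"wx":0,"wy":0,"wz":0},{"dx":0,"dy":0,"dz":0,"wx":0,"wy":0,"wz":0}]' 0.7
python3 - <<'E'
from h import *
im=eyes.snapshot('wrist'); c=cam('wrist')
u,v=proj(c,[[*tub2w(0,.045),.15]])[0].astype(int); print('neck px',im[v-30:v+31:15,u-20:u+21:20].tolist())
top=moved(); np.save('top2.npy',top); c=cam('top'); f=top.astype(int)
m=(f[...,1]>f[...,0]+40)&(f[...,1]>f[...,2]+40); m[:200]=0; m[:,:380]=0
v,u=np.nonzero(m); print('green',u.mean() if len(u) else 0,v.mean() if len(u) else 0,len(u))
cs=[top[278:338,414:474],top[278:338,184:244]]
save(np.hstack([cv2.resize(k,(360,360),interpolation=0) for k in cs]),'c2.png')
E
```

```text
t: 22.65
tcp_pos: [0.5689, 0.0591, 0.2329]
tool_rot: [0.989, 0.146, 0.001, 0.0]
force: [-0.0, -0.1, -1.1]
finger_gap: 0.289
gripper_force: 49.3
t: 23.15
tcp_pos: [0.5685, 0.0591, 0.2324]
tool_rot: [0.989, 0.146, 0.0, 0.0]
force: [-0.5, -0.4, -0.5]
finger_gap: 0.497
gripper_force: 0.0
t: 23.52
tcp_pos: [0.5703, 0.059, 0.326]
tool_rot: [0.989, 0.146, 0.004, 0.001]
force: [0.7, 0.8, 0.6]
finger_gap: 0.701
gripper_force: 0.0
neck px [[[219, 216, 200], [221, 218, 204], [219, 214, 201]], [[219, 214, 202], [218, 214, 202], [220, 216, 204]], [[218, 213, 201], [218, 213, 204], [218, 214, 203]], [[181, 162, 139], [181, 165, 141], [177, 160, 136]], [[135, 110, 14], [174, 140, 1], [170, 138, 0]]]
copper changed px 302; blue changed px 338; green changed px 262; black changed px 411; grey changed px 0; 
green 446.1675675675676 309.8378378378378 185
```

View pics/c2.png

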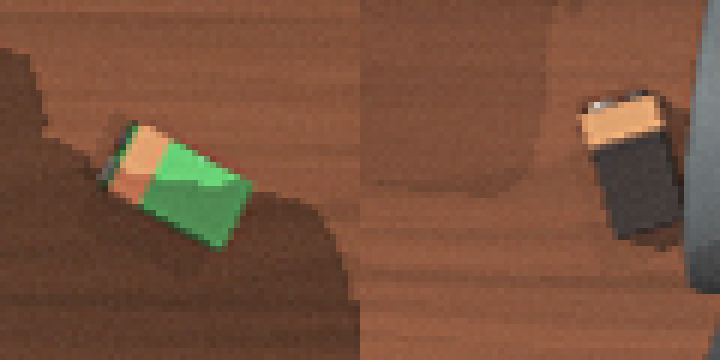

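The green cell is unmoved; only the shadow changed. The black cell was knocked to about (229,305), and blue is in with the neck clear. Next is green.

```bash
python3 -m inch '[{"dx":0,"dy":0,"dz":0,"wx":0,"wy":0,"wz":-9},{"dx":0,"dy":0,"dz":0,"wx":0,"wy":0,"wz":-9},{"dx":0,"dy":0,"dz":0,"wx":0,"wy":0,"wz":-9},{"dx":0,"dy":0,"dz":0,"wx":0,"wy":0,"wz":-9},{"dx":0,"dy":0,"dz":0,"wx":0,"wy":0,"wz":-9},{"dx":0,"dy":0,"dz":0,"wx":0,"wy":0,"wz":0}]'
python3 - <<'E'
from h import *
plan(.4552,-.241,.008,1.08+np.pi/2)
c=cam('top'); w=np.array([onz(c,184+u/6-.5,278+v/6-.5,.0175)[:2] for u,v in [(220,112),(297,92),(325,215),(260,240)]]); L=(w[2]+w[3]-w[0]-w[1])/2
print('black',w.mean(0),np.linalg.norm(L),np.arctan2(L[1],L[0])%np.pi)
E
```

```text
t: 24.38
tcp_pos: [0.5677, 0.0591, 0.3205]
tool_rot: [0.859, 0.513, -0.002, -0.001]
force: [-0.1, 0.3, 0.6]
finger_gap: 0.696
gripper_force: 0.0
d cm [-31.72   4.41  24.02] wz deg -0.2 tilt deg [-0.2   0.09  0.  ] q6 0.4 t 24.375 gap 0.696 F [-0.1  0.3  0.6]
black [0.45551421 0.21627068] 0.04625365072244445 0.29931544072708194
```

```bash
python3 -m inch '[{"dx":-5.2,"dy":0.73,"dz":0,"wx":0,"wy":0,"wz":0},{"dx":-5.3,"dy":0.73,"dz":0,"wx":0,"wy":0,"wz":0},{"dx":-5.3,"dy":0.73,"dz":0,"wx":0,"wy":0,"wz":0},{"dx":-5.3,"dy":0.73,"dz":0,"wx":0,"wy":0,"wz":0},{"dx":-5.3,"dy":0.74,"dz":2,"wx":0,"wy":0,"wz":0},{"dx":-5.3,"dy":0.74,"dz":3,"wx":0,"wy":0,"wz":0},{"dx":0,"dy":0,"dz":5,"wx":0,"wy":0,"wz":0},{"dx":0,"dy":0,"dz":5,"wx":0,"wy":0,"wz":0},{"dx":0,"dy":0,"dz":0,"wx":0,"wy":0,"wz":0},{"dx":0,"dy":0,"dz":0,"wx":0,"wy":0,"wz":0}]'
python3 - <<'E'
from h import *
c=cam('wrist'); im=eyes.snapshot('wrist'); print(proj(c,[[.4552,-.241,.0175]]))
cellrect(im,c,(.4552,-.241),r=60,dark=False)
plan(.4552,-.241,.008,1.08+np.pi/2)
E
```

```text
t: 25.62
tcp_pos: [0.458, -0.2413, 0.1731]
tool_rot: [0.858, 0.513, 0.0, 0.0]
force: [-0.2, 0.3, -0.8]
finger_gap: 0.699
gripper_force: 0.0
[[313.35443214 249.34152129]]
c [ 0.4551 -0.2395] sz [np.float64(0.0262), np.float64(0.0507)] ang 1.09
d cm [-0.1  -0.34  9.32] wz deg -0.1 tilt deg [0.17 0.04 0.  ] q6 -0.21 t 25.675 gap 0.699 F [ 0.2 -0.1 -0.2]
```

Confirmed by wrist camera. Grasp and lift.

```bash
python3 -m inch '[{"dx":0,"dy":-0.3,"dz":3,"wx":0,"wy":0,"wz":0},{"dx":0,"dy":0,"dz":3.3,"wx":0,"wy":0,"wz":0},{"dx":0,"dy":0,"dz":3,"wx":0,"wy":0,"wz":0},{"dx":0,"dy":0,"dz":0,"wx":0,"wy":0,"wz":0},{"dx":0,"dy":0,"dz":0,"wx":0,"wy":0,"wz":0}]'
python3 -m inch '[{"dx":0,"dy":0,"dz":0,"wx":0,"wy":0,"wz":0},{"dx":0,"dy":0,"dz":0,"wx":0,"wy":0,"wz":0},{"dx":0,"dy":0,"dz":0,"wx":0,"wy":0,"wz":0},{"dx":0,"dy":0,"dz":0,"wx":0,"wy":0,"wz":0},{"dx":0,"dy":0,"dz":0,"wx":0,"wy":0,"wz":0}]' 0 50
python3 -m inch '[{"dx":0,"dy":0,"dz":-3,"wx":0,"wy":0,"wz":0},{"dx":0,"dy":0,"dz":-5,"wx":0,"wy":0,"wz":0},{"dx":0,"dy":0,"dz":-5,"wx":0,"wy":0,"wz":0},{"dx":0,"dy":0,"dz":-5,"wx":0,"wy":0,"wz":0},{"dx":0,"dy":0,"dz":-1,"wx":0,"wy":0,"wz":0},{"dx":0,"dy":0,"dz":0,"wx":0,"wy":0,"wz":0}]'
python3 - <<'E'
from h import *
plan(*tub2w(0,.045),.20,YAW+np.pi/2)
E
```

```text
t: 26.3
tcp_pos: [0.4559, -0.2403, 0.0812]
tool_rot: [0.858, 0.514, 0.001, 0.002]
force: [0.2, -1.0, 0.4]
finger_gap: 0.698
gripper_force: 0.0
t: 26.92
tcp_pos: [0.4555, -0.2401, 0.0808]
tool_rot: [0.858, 0.514, 0.0, 0.001]
force: [-0.4, 1.0, 7.2]
finger_gap: 0.295
gripper_force: 49.6
t: 27.68
tcp_pos: [0.4547, -0.2395, 0.2698]
tool_rot: [0.858, 0.514, 0.0, 0.001]
force: [0.4, 0.7, -1.5]
finger_gap: 0.29
gripper_force: 49.6
d cm [31.67 -4.16 -0.29] wz deg 45.0 tilt deg [0.07 0.01 0.  ] q6 -0.21 t 27.675 gap 0.29 F [ 0.4  0.7 -1.5]
```

```bash
python3 -m inch '[{"dx":5.2,"dy":-0.7,"dz":0,"wx":0,"wy":0,"wz":0},{"dx":5.3,"dy":-0.7,"dz":0,"wx":0,"wy":0,"wz":0},{"dx":5.3,"dy":-0.7,"dz":0,"wx":0,"wy":0,"wz":0},{"dx":5.3,"dy":-0.7,"dz":0,"wx":0,"wy":0,"wz":0},{"dx":5.3,"dy":-0.7,"dz":0,"wx":0,"wy":0,"wz":0},{"dx":5.3,"dy":-0.7,"dz":0,"wx":0,"wy":0,"wz":0}]'
python3 -m inch '[{"dx":0,"dy":0,"dz":0,"wx":0,"wy":0,"wz":9},{"dx":0,"dy":0,"dz":0,"wx":0,"wy":0,"wz":9},{"dx":0,"dy":0,"dz":0,"wx":0,"wy":0,"wz":9},{"dx":0,"dy":0,"dz":0,"wx":0,"wy":0,"wz":9},{"dx":0,"dy":0,"dz":0,"wx":0,"wy":0,"wz":9},{"dx":0,"dy":0,"dz":0,"wx":0,"wy":0,"wz":0},{"dx":0,"dy":0,"dz":0,"wx":0,"wy":0,"wz":0}]'
python3 - <<'E'
from h import *
plan(*tub2w(0,.045),.158,YAW+np.pi/2)
im=eyes.snapshot('wrist'); c=cam('wrist'); np.save('w8.npy',im)
s=sense(); t=s['tcp_pos']; Rm=R.from_quat(s['tool_rot']).as_matrix()
print(proj(c,[t+Rm@[.02425,0,.081],t+Rm@[.02425,0,.0635],t+Rm@[-.02425,0,.0635]]).round(0))
f=im.astype(int); m=(f[...,1]>f[...,0]+25)&(f[...,1]>f[...,2]+25); m[:150]=0; m[:,:270]=0; m[:,370:]=0
v,u=np.nonzero(m); print('green px',len(u),u.min(),u.max(),np.percentile(v,[1,99]))
E
```

```text
t: 28.42
tcp_pos: [0.5669, 0.0613, 0.2666]
tool_rot: [0.858, 0.514, -0.002, -0.001]
force: [0.2, 0.2, 0.2]
finger_gap: 0.29
gripper_force: 49.6
t: 29.3
tcp_pos: [0.567, 0.0595, 0.2679]
tool_rot: [0.989, 0.147, -0.001, -0.0]
force: [0.4, -0.2, -0.3]
finger_gap: 0.293
gripper_force: 49.5
d cm [0.07 0.05 3.73] wz deg 0.1 tilt deg [-0.06  0.15  0.  ] q6 1.18 t 29.3 gap 0.293 F [ 0.4 -0.2 -0.3]
[[318. 249.]
 [318. 264.]
 [318. 382.]]
green px 5898 282 353 [261. 381.]
```

```bash
python3 -m inch '[{"dx":0.07,"dy":0.05,"dz":2,"wx":0,"wy":0,"wz":0},{"dx":0,"dy":0,"dz":1.5,"wx":0,"wy":0,"wz":0},{"dx":0,"dy":0,"dz":0.2,"wx":0,"wy":0,"wz":0},{"dx":0,"dy":0,"dz":0,"wx":0,"wy":0,"wz":0},{"dx":0,"dy":0,"dz":0,"wx":0,"wy":0,"wz":0}]'
python3 -m inch '[{"dx":0,"dy":0,"dz":0,"wx":0,"wy":0,"wz":0},{"dx":0,"dy":0,"dz":0,"wx":0,"wy":0,"wz":0},{"dx":0,"dy":0,"dz":0,"wx":0,"wy":0,"wz":0},{"dx":0,"dy":0,"dz":0,"wx":0,"wy":0,"wz":0}]' 0.5
python3 -m inch '[{"dx":0,"dy":0,"dz":-5,"wx":0,"wy":0,"wz":0},{"dx":0,"dy":0,"dz":-4,"wx":0,"wy":0,"wz":0},{"dx":0,"dy":0,"dz":0,"wx":0,"wy":0,"wz":0}]' 0.7
python3 - <<'E'
from h import *
im=eyes.snapshot('wrist'); c=cam('wrist'); save(im,'w9.png')
u,v=proj(c,[[*tub2w(0,.045),.15]])[0].astype(int); print('neck px',im[v-30:v+31:15,u-20:u+21:20].tolist())
plan(.5183,.3522,.008,-1.145+np.pi/2)
plan(.4555,.2163,.008,.299+np.pi/2)
E
```

```text
t: 29.98
tcp_pos: [0.5688, 0.0593, 0.2329]
tool_rot: [0.989, 0.146, 0.001, 0.0]
force: [0.2, 0.5, -0.5]
finger_gap: 0.292
gripper_force: 49.5
t: 30.48
tcp_pos: [0.5685, 0.0593, 0.2324]
tool_rot: [0.989, 0.146, 0.0, 0.0]
force: [-0.2, 0.3, 0.8]
finger_gap: 0.497
gripper_force: 0.0
t: 30.85
tcp_pos: [0.5702, 0.0592, 0.326]
tool_rot: [0.989, 0.146, 0.004, 0.001]
force: [-0.6, 1.0, -0.6]
finger_gap: 0.7
gripper_force: 0.0
neck px [[[220, 217, 202], [220, 217, 202], [219, 216, 203]], [[218, 214, 201], [219, 215, 202], [219, 215, 202]], [[219, 215, 202], [219, 215, 204], [218, 215, 203]], [[180, 161, 136], [179, 163, 138], [180, 164, 140]], [[134, 109, 14], [174, 139, 0], [170, 137, 0]]]
d cm [  3.54 -29.54  24.29] wz deg 82.4 tilt deg [ 0.08 -0.19  0.  ] q6 1.19 t 30.9 gap 0.7 F [-0.4 -0.5 -1.3]
d cm [ -6.4  -18.35  24.28] wz deg -0.3 tilt deg [ 0.08 -0.19  0.  ] q6 1.19 t 30.9 gap 0.7 F [-0.4 -0.5 -1.3]
```

The neck is clear again. The black cell is already parallel to the tub, so no turn is needed, and I look from above it.

```bash
python3 -m inch '[{"dx":-1.6,"dy":-4.5,"dz":0,"wx":0,"wy":0,"wz":0},{"dx":-1.6,"dy":-4.6,"dz":0,"wx":0,"wy":0,"wz":0},{"dx":-1.6,"dy":-4.6,"dz":0,"wx":0,"wy":0,"wz":0},{"dx":-1.6,"dy":-4.6,"dz":3,"wx":0,"wy":0,"wz":0},{"dx":0,"dy":0,"dz":5,"wx":0,"wy":0,"wz":0},{"dx":0,"dy":0,"dz":4,"wx":0,"wy":0,"wz":0},{"dx":0,"dy":0,"dz":0,"wx":0,"wy":0,"wz":0},{"dx":0,"dy":0,"dz":0,"wx":0,"wy":0,"wz":0}]'
python3 - <<'E'
from h import *
c=cam('wrist'); im=eyes.snapshot('wrist'); u,v=proj(c,[[.4555,.2163,.0175]])[0].astype(int); print(u,v,sense()['tcp_pos'])
save(im,'w10.png'); np.save('w10.npy',im); import pickle; pickle.dump(c,open('w10.pkl','wb'))
cellrect(im,c,(.4555,.2163),r=70)
E
```

```text
t: 31.9
tcp_pos: [0.4546, 0.2159, 0.2026]
tool_rot: [0.989, 0.146, -0.0, -0.0]
force: [-0.3, 0.1, 0.8]
finger_gap: 0.701
gripper_force: 0.0
317 232 [0.45508486 0.21597687 0.2032445 ]
c [0.4726 0.2238] sz [np.float64(0.0164), np.float64(0.0268)] ang 1.864
```

View pics/w10.png

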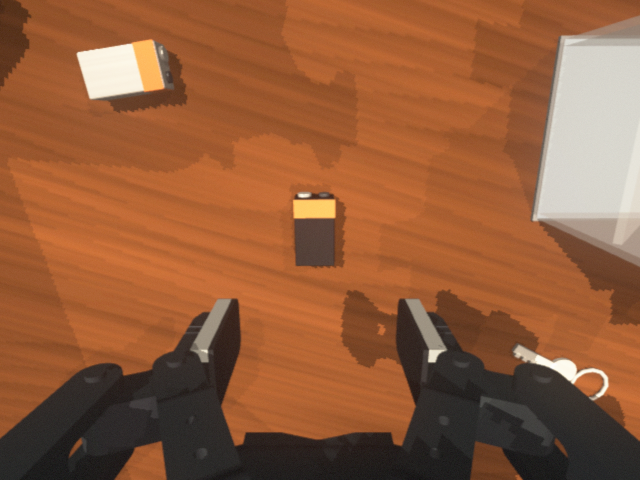

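The black cell lies at cols 294–336, rows 196–266, square to the fingers and within 2 px of prediction. The grey cell is at (122,70). I grasp black.

```bash
python3 -m inch '[{"dx":0,"dy":-0.1,"dz":4,"wx":0,"wy":0,"wz":0},{"dx":0,"dy":0,"dz":4,"wx":0,"wy":0,"wz":0},{"dx":0,"dy":0,"dz":3,"wx":0,"wy":0,"wz":0},{"dx":0,"dy":0,"dz":1.2,"wx":0,"wy":0,"wz":0},{"dx":0,"dy":0,"dz":0,"wx":0,"wy":0,"wz":0},{"dx":0,"dy":0,"dz":0,"wx":0,"wy":0,"wz":0}]'
python3 -m inch '[{"dx":0,"dy":0,"dz":0,"wx":0,"wy":0,"wz":0},{"dx":0,"dy":0,"dz":0,"wx":0,"wy":0,"wz":0},{"dx":0,"dy":0,"dz":0,"wx":0,"wy":0,"wz":0},{"dx":0,"dy":0,"dz":0,"wx":0,"wy":0,"wz":0},{"dx":0,"dy":0,"dz":0,"wx":0,"wy":0,"wz":0}]' 0 50
python3 -m inch '[{"dx":0,"dy":0,"dz":-3,"wx":0,"wy":0,"wz":0},{"dx":0,"dy":0,"dz":-5,"wx":0,"wy":0,"wz":0},{"dx":0,"dy":0,"dz":-5,"wx":0,"wy":0,"wz":0},{"dx":0,"dy":0,"dz":-5,"wx":0,"wy":0,"wz":0},{"dx":0,"dy":0,"dz":-1,"wx":0,"wy":0,"wz":0},{"dx":0,"dy":0,"dz":0,"wx":0,"wy":0,"wz":0}]'
python3 - <<'E'
from h import *
import pickle
plan(*tub2w(0,.045),.20,YAW+np.pi/2)
c=pickle.load(open('w10.pkl','rb'));p,a=cellrect(np.load('w10.npy'),c,(.5183,.3522),r=60,dark=False)
E
```

```text
t: 32.7
tcp_pos: [0.4549, 0.2171, 0.0817]
tool_rot: [0.989, 0.146, 0.001, -0.0]
force: [-0.3, 0.1, 0.1]
finger_gap: 0.704
gripper_force: 0.0
t: 33.33
tcp_pos: [0.4544, 0.2171, 0.0814]
tool_rot: [0.989, 0.146, 0.001, -0.0]
force: [-0.9, -0.2, 5.5]
finger_gap: 0.289
gripper_force: 49.4
t: 34.08
tcp_pos: [0.4537, 0.2169, 0.2707]
tool_rot: [0.989, 0.146, 0.0, -0.0]
force: [0.3, 0.1, -1.2]
finger_gap: 0.292
gripper_force: 49.5
d cm [ 6.35 18.38 -0.19] wz deg 0.0 tilt deg [ 0.   -0.06  0.  ] q6 1.5 t 34.075 gap 0.292 F [ 0.3  0.1 -1.2]
c [0.5175 0.3546] sz [np.float64(0.027), np.float64(0.0502)] ang 1.996
```

```bash
python3 -m inch '[{"dx":1.6,"dy":4.6,"dz":0,"wx":0,"wy":0,"wz":0},{"dx":1.6,"dy":4.6,"dz":0,"wx":0,"wy":0,"wz":0},{"dx":1.6,"dy":4.6,"dz":0,"wx":0,"wy":0,"wz":0},{"dx":1.6,"dy":4.6,"dz":0,"wx":0,"wy":0,"wz":0},{"dx":0,"dy":0,"dz":0,"wx":0,"wy":0,"wz":0},{"dx":0,"dy":0,"dz":0,"wx":0,"wy":0,"wz":0}]'
python3 - <<'E'
from h import *
plan(*tub2w(0,.045),.158,YAW+np.pi/2)
im=eyes.snapshot('wrist'); c=cam('wrist')
s=sense(); t=s['tcp_pos']; Rm=R.from_quat(s['tool_rot']).as_matrix()
print(proj(c,[t+Rm@[.02425,0,.081],t+Rm@[.02425,0,.0635],t+Rm@[-.02425,0,.0635]]).round(0))
print(list(zip(range(240,400,6),im[240:400:6,319].max(1).tolist())))
E
```

```text
t: 34.83
tcp_pos: [0.567, 0.0594, 0.268]
tool_rot: [0.989, 0.146, -0.003, -0.001]
force: [-0.2, 0.5, -0.7]
finger_gap: 0.29
gripper_force: 49.5
d cm [0.08 0.04 3.74] wz deg -0.0 tilt deg [-0.14  0.28  0.  ] q6 1.19 t 34.825 gap 0.29 F [-0.2  0.5 -0.7]
[[318. 249.]
 [318. 264.]
 [318. 382.]]
[(240, 221), (246, 221), (252, 85), (258, 73), (264, 69), (270, 240), (276, 240), (282, 240), (288, 241), (294, 240), (300, 74), (306, 64), (312, 67), (318, 64), (324, 62), (330, 60), (336, 48), (342, 46), (348, 47), (354, 45), (360, 42), (366, 45), (372, 42), (378, 232), (384, 141), (390, 236), (396, 236)]
```

Centred (rows 250–377). Lower and release.

```bash
python3 -m inch '[{"dx":0,"dy":0.04,"dz":2,"wx":0,"wy":0,"wz":0},{"dx":0,"dy":0,"dz":1.5,"wx":0,"wy":0,"wz":0},{"dx":0,"dy":0,"dz":0.2,"wx":0,"wy":0,"wz":0},{"dx":0,"dy":0,"dz":0,"wx":0,"wy":0,"wz":0},{"dx":0,"dy":0,"dz":0,"wx":0,"wy":0,"wz":0}]'
python3 -m inch '[{"dx":0,"dy":0,"dz":0,"wx":0,"wy":0,"wz":0},{"dx":0,"dy":0,"dz":0,"wx":0,"wy":0,"wz":0},{"dx":0,"dy":0,"dz":0,"wx":0,"wy":0,"wz":0},{"dx":0,"dy":0,"dz":0,"wx":0,"wy":0,"wz":0}]' 0.5
python3 -m inch '[{"dx":0,"dy":0,"dz":-5,"wx":0,"wy":0,"wz":0},{"dx":0,"dy":0,"dz":-4,"wx":0,"wy":0,"wz":0},{"dx":0,"dy":0,"dz":0,"wx":0,"wy":0,"wz":0}]' 0.7
python3 - <<'E'
from h import *
im=eyes.snapshot('wrist'); c=cam('wrist')
u,v=proj(c,[[*tub2w(0,.045),.15]])[0].astype(int); print('neck px',im[v-30:v+31:15,u-20:u+21:20].tolist())
moved(); plan(.518,.3535,.008,1.996+np.pi/2)
E
```

```text
t: 35.5
tcp_pos: [0.5689, 0.059, 0.2339]
tool_rot: [0.989, 0.146, 0.001, 0.0]
force: [-0.0, -0.7, -0.8]
finger_gap: 0.293
gripper_force: 49.5
t: 36.0
tcp_pos: [0.5686, 0.0588, 0.2334]
tool_rot: [0.989, 0.146, 0.0, 0.0]
force: [0.3, 0.7, 0.3]
finger_gap: 0.501
gripper_force: 0.0
t: 36.38
tcp_pos: [0.5703, 0.0588, 0.327]
tool_rot: [0.989, 0.146, 0.004, 0.001]
force: [1.0, 0.3, 0.3]
finger_gap: 0.699
gripper_force: 0.0
neck px [[[219, 215, 202], [220, 218, 203], [219, 217, 204]], [[220, 217, 203], [219, 216, 202], [219, 215, 202]], [[219, 214, 202], [218, 215, 204], [217, 212, 200]], [[180, 163, 140], [182, 166, 143], [180, 164, 138]], [[136, 111, 21], [173, 139, 13], [176, 142, 10]]]
copper changed px 300; blue changed px 339; green changed px 314; black changed px 368; grey changed px 0; 
d cm [  3.7  -29.65  24.27] wz deg 82.4 tilt deg [ 0. -0.  0.] q6 1.19 t 36.475 gap 0.7 F [-0.7 -0.6  0.5]
```

```bash
python3 -m inch '[{"dx":0.4,"dy":-3,"dz":0,"wx":0,"wy":0,"wz":0},{"dx":0.4,"dy":-5.3,"dz":0,"wx":0,"wy":0,"wz":0},{"dx":0.7,"dy":-5.3,"dz":0,"wx":0,"wy":0,"wz":0},{"dx":0.7,"dy":-5.3,"dz":0,"wx":0,"wy":0,"wz":0},{"dx":0.7,"dy":-5.3,"dz":0,"wx":0,"wy":0,"wz":0},{"dx":0.7,"dy":-5.3,"dz":0,"wx":0,"wy":0,"wz":0}]'
python3 -m inch '[{"dx":0,"dy":0,"dz":0,"wx":0,"wy":0,"wz":-9.8},{"dx":0,"dy":0,"dz":0,"wx":0,"wy":0,"wz":-9.8},{"dx":0,"dy":0,"dz":0,"wx":0,"wy":0,"wz":-9.8},{"dx":0,"dy":0,"dz":0,"wx":0,"wy":0,"wz":-9.8},{"dx":0,"dy":0,"dz":0,"wx":0,"wy":0,"wz":-9.8},{"dx":0,"dy":0,"dz":0,"wx":0,"wy":0,"wz":-9.8},{"dx":0,"dy":0,"dz":3,"wx":0,"wy":0,"wz":-9.8},{"dx":0,"dy":0,"dz":4,"wx":0,"wy":0,"wz":-9.8},{"dx":0,"dy":0,"dz":4,"wx":0,"wy":0,"wz":-9.8},{"dx":0,"dy":0,"dz":3,"wx":0,"wy":0,"wz":-9.4}]'
python3 -m inch '[{"dx":0,"dy":0,"dz":0,"wx":0,"wy":0,"wz":0},{"dx":0,"dy":0,"dz":0,"wx":0,"wy":0,"wz":0}]'
python3 - <<'E'
from h import *
c=cam('wrist'); im=eyes.snapshot('wrist'); print(proj(c,[[.518,.3535,.0175]]))
p,a=cellrect(im,c,(.518,.3535),r=65,dark=False); plan(.518,.3535,.008,1.996+np.pi/2)
E
```

```text
t: 37.22
tcp_pos: [0.5165, 0.353, 0.321]
tool_rot: [0.989, 0.146, -0.002, 0.001]
force: [0.1, 0.3, -0.1]
finger_gap: 0.7
gripper_force: 0.0
t: 38.48
tcp_pos: [0.5159, 0.3508, 0.1794]
tool_rot: [0.539, 0.842, -0.003, -0.002]
force: [1.2, 0.3, 0.4]
finger_gap: 0.701
gripper_force: 0.0
t: 38.72
tcp_pos: [0.5179, 0.3517, 0.1833]
tool_rot: [0.543, 0.84, -0.0, -0.0]
force: [0.2, -0.1, -0.1]
finger_gap: 0.7
gripper_force: 0.0
[[319.71900097 240.314106  ]]
c [0.5163 0.357 ] sz [np.float64(0.0262), np.float64(0.0498)] ang 2.029
d cm [ 0.15  0.02 10.35] wz deg -0.1 tilt deg [0.09 0.   0.  ] q6 -0.01 t 38.775 gap 0.703 F [ 0.4  0.2 -0.6]
```

```bash
python3 -m inch '[{"dx":0.3,"dy":0.05,"dz":3.4,"wx":0,"wy":0,"wz":-0.8},{"dx":0,"dy":0,"dz":3.5,"wx":0,"wy":0,"wz":0},{"dx":0,"dy":0,"dz":2.5,"wx":0,"wy":0,"wz":0},{"dx":0,"dy":0,"dz":0.9,"wx":0,"wy":0,"wz":0},{"dx":0,"dy":0,"dz":0,"wx":0,"wy":0,"wz":0},{"dx":0,"dy":0,"dz":0,"wx":0,"wy":0,"wz":0}]'
python3 -m inch '[{"dx":0,"dy":0,"dz":0,"wx":0,"wy":0,"wz":0},{"dx":0,"dy":0,"dz":0,"wx":0,"wy":0,"wz":0},{"dx":0,"dy":0,"dz":0,"wx":0,"wy":0,"wz":0},{"dx":0,"dy":0,"dz":0,"wx":0,"wy":0,"wz":0},{"dx":0,"dy":0,"dz":0,"wx":0,"wy":0,"wz":0}]' 0 50
python3 -m inch '[{"dx":0,"dy":0,"dz":-3,"wx":0,"wy":0,"wz":0},{"dx":0,"dy":0,"dz":-5,"wx":0,"wy":0,"wz":0},{"dx":0,"dy":0,"dz":-5,"wx":0,"wy":0,"wz":0},{"dx":0,"dy":0,"dz":-5,"wx":0,"wy":0,"wz":0},{"dx":0,"dy":0,"dz":-1,"wx":0,"wy":0,"wz":0},{"dx":0,"dy":0,"dz":0,"wx":0,"wy":0,"wz":0}]'
python3 - <<'E'
from h import *
plan(*tub2w(0,.045),.20,YAW+np.pi/2)
E
```

```text
t: 39.52
tcp_pos: [0.5179, 0.3551, 0.0819]
tool_rot: [0.536, 0.844, 0.001, 0.001]
force: [0.3, 0.3, -0.8]
finger_gap: 0.698
gripper_force: 0.0
t: 40.15
tcp_pos: [0.5175, 0.3549, 0.0814]
tool_rot: [0.536, 0.844, 0.001, 0.0]
force: [-0.9, 0.2, 5.5]
finger_gap: 0.29
gripper_force: 49.8
t: 40.9
tcp_pos: [0.5167, 0.3545, 0.2703]
tool_rot: [0.536, 0.844, 0.0, 0.0]
force: [-0.2, 0.7, -0.4]
finger_gap: 0.287
gripper_force: 49.3
d cm [-28.89  -7.96  -0.23] wz deg -81.6 tilt deg [0.01 0.   0.  ] q6 -0.02 t 40.9 gap 0.287 F [-0.2  0.7 -0.4]
```

```bash
python3 -m inch '[{"dx":-4.8,"dy":-1.32,"dz":0,"wx":0,"wy":0,"wz":0},{"dx":-4.8,"dy":-1.32,"dz":0,"wx":0,"wy":0,"wz":0},{"dx":-4.8,"dy":-1.33,"dz":0,"wx":0,"wy":0,"wz":0},{"dx":-4.8,"dy":-1.33,"dz":0,"wx":0,"wy":0,"wz":0},{"dx":-4.8,"dy":-1.33,"dz":0,"wx":0,"wy":0,"wz":0},{"dx":-4.8,"dy":-1.33,"dz":0,"wx":0,"wy":0,"wz":0}]'
python3 -m inch '[{"dx":0,"dy":0,"dz":0,"wx":0,"wy":0,"wz":-10.2},{"dx":0,"dy":0,"dz":0,"wx":0,"wy":0,"wz":-10.2},{"dx":0,"dy":0,"dz":0,"wx":0,"wy":0,"wz":-10.2},{"dx":0,"dy":0,"dz":0,"wx":0,"wy":0,"wz":-10.2},{"dx":0,"dy":0,"dz":0,"wx":0,"wy":0,"wz":-10.2},{"dx":0,"dy":0,"dz":0,"wx":0,"wy":0,"wz":-10.2},{"dx":0,"dy":0,"dz":0,"wx":0,"wy":0,"wz":-10.2},{"dx":0,"dy":0,"dz":0,"wx":0,"wy":0,"wz":-10.2},{"dx":0,"dy":0,"dz":0,"wx":0,"wy":0,"wz":0},{"dx":0,"dy":0,"dz":0,"wx":0,"wy":0,"wz":0}]'
python3 - <<'E'
from h import *
plan(*tub2w(0,.045),.158,YAW+np.pi/2)
im=eyes.snapshot('wrist'); c=cam('wrist')
s=sense(); t=s['tcp_pos']; Rm=R.from_quat(s['tool_rot']).as_matrix()
print(proj(c,[t+Rm@[.02425,0,.081],t+Rm@[.02425,0,.0635],t+Rm@[-.02425,0,.0635]]).round(0))
print(list(zip(range(240,400,5),im[240:400:5,319].tolist())))
E
```

```text
t: 41.65
tcp_pos: [0.5664, 0.0586, 0.2675]
tool_rot: [0.536, 0.844, -0.001, -0.002]
force: [1.2, -0.1, -0.8]
finger_gap: 0.287
gripper_force: 49.3
t: 42.9
tcp_pos: [0.5669, 0.0602, 0.2688]
tool_rot: [-0.145, 0.989, 0.0, -0.001]
force: [-0.2, 0.0, -0.8]
finger_gap: 0.294
gripper_force: 49.3
d cm [-0.06 -0.11  3.82] wz deg -0.1 tilt deg [ 0.07 -0.16  0.  ] q6 -1.95 t 42.9 gap 0.294 F [-0.2  0.  -0.8]
[[318. 250.]
 [318. 265.]
 [318. 383.]]
[(240, [231, 227, 217]), (245, [229, 226, 217]), (250, [113, 108, 87]), (255, [115, 103, 85]), (260, [112, 102, 84]), (265, [155, 143, 120]), (270, [157, 144, 123]), (275, [157, 145, 125]), (280, [156, 145, 124]), (285, [159, 147, 126]), (290, [158, 144, 126]), (295, [157, 143, 124]), (300, [157, 143, 123]), (305, [158, 145, 125]), (310, [157, 144, 125]), (315, [160, 146, 127]), (320, [173, 156, 138]), (325, [222, 205, 180]), (330, [245, 234, 214]), (335, [245, 234, 214]), (340, [229, 213, 185]), (345, [229, 212, 186]), (350, [246, 149, 79]), (355, [247, 152, 81]), (360, [247, 149, 77]), (365, [247, 148, 76]), (370, [247, 148, 76]), (375, [241, 104, 71]), (380, [238, 53, 35]), (385, [207, 52, 39]), (390, [245, 56, 38]), (395, [245, 234, 216])]
```

Centred (end edges at rows 250 and 265, as predicted). Lower and release.

```bash
python3 -m inch '[{"dx":0,"dy":-0.1,"dz":2,"wx":0,"wy":0,"wz":0},{"dx":0,"dy":0,"dz":1.6,"wx":0,"wy":0,"wz":0},{"dx":0,"dy":0,"dz":0.2,"wx":0,"wy":0,"wz":0},{"dx":0,"dy":0,"dz":0,"wx":0,"wy":0,"wz":0},{"dx":0,"dy":0,"dz":0,"wx":0,"wy":0,"wz":0}]'
python3 -m inch '[{"dx":0,"dy":0,"dz":0,"wx":0,"wy":0,"wz":0},{"dx":0,"dy":0,"dz":0,"wx":0,"wy":0,"wz":0},{"dx":0,"dy":0,"dz":0,"wx":0,"wy":0,"wz":0},{"dx":0,"dy":0,"dz":0,"wx":0,"wy":0,"wz":0}]' 0.5
python3 -m inch '[{"dx":0,"dy":0,"dz":-5,"wx":0,"wy":0,"wz":0},{"dx":0,"dy":0,"dz":-4,"wx":0,"wy":0,"wz":0},{"dx":0,"dy":0,"dz":0,"wx":0,"wy":0,"wz":0}]' 0.6
python3 - <<'E'
from h import *
im=eyes.snapshot('wrist'); c=cam('wrist')
side=eyes.snapshot('side')
save(np.hstack([cv2.resize(im,(440,330)),cv2.resize(side[170:310,250:400],(353,330))]),'w11.png')
plan(*tub2w(0,-.053),.22,YAW)
E
```

```text
t: 43.58
tcp_pos: [0.5683, 0.0592, 0.2329]
tool_rot: [-0.146, 0.989, -0.0, 0.001]
force: [-1.0, 0.7, -0.3]
finger_gap: 0.296
gripper_force: 49.3
t: 44.08
tcp_pos: [0.5679, 0.0592, 0.2324]
tool_rot: [-0.146, 0.989, -0.0, 0.0]
force: [0.6, -0.0, 0.4]
finger_gap: 0.502
gripper_force: 0.0
t: 44.45
tcp_pos: [0.5697, 0.0591, 0.326]
tool_rot: [-0.146, 0.989, -0.001, 0.004]
force: [0.6, -0.2, -1.1]
finger_gap: 0.604
gripper_force: 0.0
d cm [-0.01 -9.8   2.97] wz deg -90.0 tilt deg [-0.  0.  0.] q6 -1.96 t 44.55 gap 0.6 F [-0.  -0.1 -0.5]
```

View pics/w11.png

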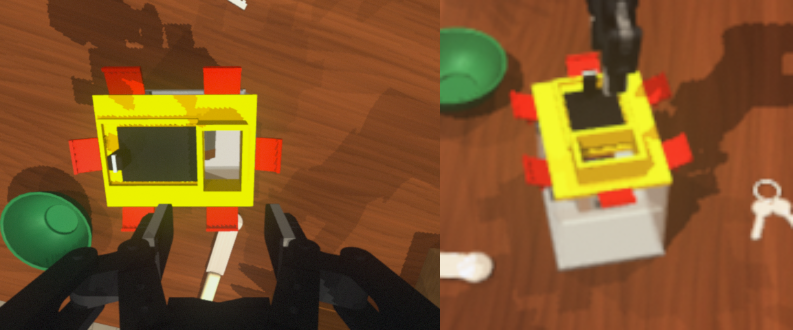

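```bash
python3 - <<'E'
import cv2
from h import *
im=eyes.snapshot('wrist'); c=cam('wrist')
cr=im[160:300,270:370]; save(cv2.resize(cr,(500,700)) [:600],'w12.png')
print([ (y,proj(c,[[*tub2w(0,y),z]])[0].round(0).tolist()) for y,z in [(.027,.154),(.027,.126),(.027,.1),(.063,.126)]])
E
```

```text
[(0.027, [288.0, 244.0]), (0.027, [291.0, 232.0]), (0.027, [294.0, 222.0]), (0.063, [344.0, 232.0])]
```

View pics/w12.png

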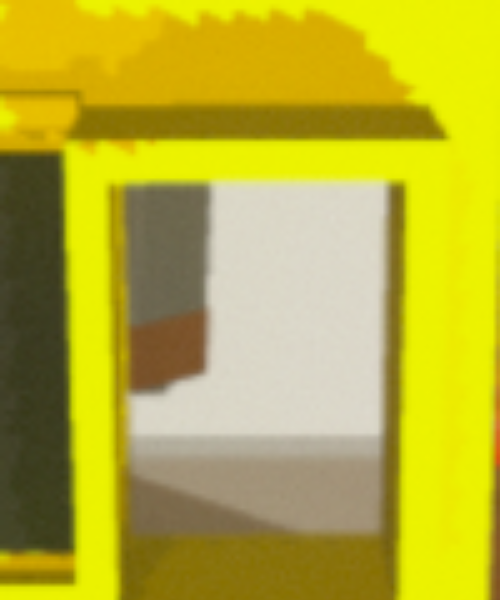

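The crop shows the grey cell resting at the lower end of the chute, below lid level; its upper edge is at column 208 of the crop. Shut the shutter now.

```bash
python3 -m inch '[{"dx":0,"dy":-4.9,"dz":0,"wx":0,"wy":0,"wz":0},{"dx":0,"dy":-5,"dz":0,"wx":0,"wy":0,"wz":0},{"dx":0,"dy":0,"dz":0,"wx":0,"wy":0,"wz":0}]' 0.6 40
python3 -m inch '[{"dx":0,"dy":0,"dz":0,"wx":0,"wy":0,"wz":10},{"dx":0,"dy":0,"dz":0,"wx":0,"wy":0,"wz":10},{"dx":0,"dy":0,"dz":0,"wx":0,"wy":0,"wz":10},{"dx":0,"dy":0,"dz":0,"wx":0,"wy":0,"wz":10},{"dx":0,"dy":0,"dz":0,"wx":0,"wy":0,"wz":10},{"dx":0,"dy":0,"dz":0,"wx":0,"wy":0,"wz":10},{"dx":0,"dy":0,"dz":0,"wx":0,"wy":0,"wz":10},{"dx":0,"dy":0,"dz":0,"wx":0,"wy":0,"wz":10},{"dx":0,"dy":0,"dz":0,"wx":0,"wy":0,"wz":10},{"dx":0,"dy":0,"dz":0,"wx":0,"wy":0,"wz":0}]'
python3 - <<'E'
from h import *
plan(*tub2w(0,-.053),.136,YAW)
c=cam('wrist'); im=eyes.snapshot('wrist'); print(proj(c,[[*tub2w(0,-.053),.155]]))
f=im.astype(int); m=(f.min(2)>170); m[:160]=0;m[290:]=0;m[:,300:342]&=True;m[:,:300]=0;m[:,342:]=0
v,u=np.nonzero(m); print('white line',len(u),u.mean() if len(u) else 0,v.mean() if len(u) else 0, onz(c,u.mean(),v.mean(),.155), w2tub(onz(c,u.mean(),v.mean(),.155)))
E
```

```text
t: 44.98
tcp_pos: [0.5969, -0.0387, 0.3203]
tool_rot: [-0.144, 0.99, 0.0, -0.001]
force: [-0.8, -0.2, -0.3]
finger_gap: 0.6
gripper_force: 0.0
t: 46.22
tcp_pos: [0.5956, -0.0346, 0.3209]
tool_rot: [0.595, 0.804, -0.001, -0.002]
force: [-0.5, 0.1, 0.3]
finger_gap: 0.603
gripper_force: 0.0
d cm [-0.03  0.08 11.23] wz deg 0.2 tilt deg [-0.16 -0.12  0.  ] q6 -0.54 t 46.225 gap 0.603 F [-0.5  0.1  0.3]
[[319.72767749 243.31272675]]
white line 105 320.6095238095238 240.47619047619048 [ 0.59599053 -0.03264275  0.155     ] [ 0.00053184 -0.05117746]
```

```bash
python3 -m inch '[{"dx":0.05,"dy":0.08,"dz":3.5,"wx":0,"wy":0,"wz":0},{"dx":0,"dy":0,"dz":3.5,"wx":0,"wy":0,"wz":0},{"dx":0,"dy":0,"dz":3,"wx":0,"wy":0,"wz":0},{"dx":0,"dy":0,"dz":1.1,"wx":0,"wy":0,"wz":0},{"dx":0,"dy":0,"dz":0,"wx":0,"wy":0,"wz":0}]'
python3 -m inch '[{"dx":0,"dy":0,"dz":0,"wx":0,"wy":0,"wz":0},{"dx":0,"dy":0,"dz":0,"wx":0,"wy":0,"wz":0},{"dx":0,"dy":0,"dz":0,"wx":0,"wy":0,"wz":0},{"dx":0,"dy":0,"dz":0,"wx":0,"wy":0,"wz":0},{"dx":0,"dy":0,"dz":0,"wx":0,"wy":0,"wz":0},{"dx":0,"dy":0,"dz":0,"wx":0,"wy":0,"wz":0}]' 0 40
python3 -m inch '[{"dx":0.6,"dy":0,"dz":0,"wx":0,"wy":0,"wz":0},{"dx":0.6,"dy":0,"dz":0,"wx":0,"wy":0,"wz":0},{"dx":0.6,"dy":0,"dz":0,"wx":0,"wy":0,"wz":0},{"dx":0.6,"dy":0,"dz":0,"wx":0,"wy":0,"wz":0},{"dx":0.6,"dy":0,"dz":0,"wx":0,"wy":0,"wz":0},{"dx":0.6,"dy":0,"dz":0,"wx":0,"wy":0,"wz":0},{"dx":0.5,"dy":0,"dz":0,"wx":0,"wy":0,"wz":0},{"dx":0.2,"dy":0,"dz":0,"wx":0,"wy":0,"wz":0},{"dx":0,"dy":0,"dz":0,"wx":0,"wy":0,"wz":0},{"dx":0,"dy":0,"dz":0,"wx":0,"wy":0,"wz":0}]'
python3 - <<'E'
from h import *
print(w2tub(sense()['tcp_pos']))
E
```

```text
t: 46.9
tcp_pos: [0.5968, -0.0346, 0.2107]
tool_rot: [0.596, 0.803, -0.0, -0.001]
force: [0.3, 0.2, -0.0]
finger_gap: 0.597
gripper_force: 0.0
t: 47.65
tcp_pos: [0.597, -0.0352, 0.2128]
tool_rot: [0.596, 0.803, -0.0, 0.001]
force: [-2.8, -0.6, 6.0]
finger_gap: 0.152
gripper_force: 40.1
t: 48.9
tcp_pos: [0.5847, 0.0051, 0.2127]
tool_rot: [0.596, 0.803, -0.001, 0.001]
force: [-2.7, -4.4, 5.8]
finger_gap: 0.152
gripper_force: 40.1
[ 0.00068187 -0.01175723]
```

```bash
python3 -m inch '[{"dx":0.3,"dy":0,"dz":0,"wx":0,"wy":0,"wz":0},{"dx":0.2,"dy":0,"dz":0,"wx":0,"wy":0,"wz":0},{"dx":0,"dy":0,"dz":0,"wx":0,"wy":0,"wz":0},{"dx":0,"dy":0,"dz":0,"wx":0,"wy":0,"wz":0},{"dx":0,"dy":0,"dz":0,"wx":0,"wy":0,"wz":0}]'
python3 -m inch '[{"dx":0,"dy":0,"dz":0,"wx":0,"wy":0,"wz":0},{"dx":0,"dy":0,"dz":0,"wx":0,"wy":0,"wz":0},{"dx":0,"dy":0,"dz":0,"wx":0,"wy":0,"wz":0}]' 0.6
python3 -m inch '[{"dx":0,"dy":0,"dz":-5,"wx":0,"wy":0,"wz":0},{"dx":0,"dy":0,"dz":-5,"wx":0,"wy":0,"wz":0},{"dx":0,"dy":0,"dz":0,"wx":0,"wy":0,"wz":0},{"dx":0,"dy":0,"dz":0,"wx":0,"wy":0,"wz":0}]'
python3 - <<'E'
from h import *
c=cam('wrist'); im=eyes.snapshot('wrist'); np.save('w13.npy',im); print('pred',proj(c,[[*tub2w(0,-.012),.155],[*tub2w(0,.045),.130]]))
f=im.astype(int); m=(f.min(2)>170); m[:180]=0;m[290:]=0;m[:,:300]=0;m[:,342:]=0
v,u=np.nonzero(m); print('line',len(u),u.mean() if len(u) else 0,v.mean() if len(u) else 0)
q=proj(c,[[*tub2w(x,y),.128] for x in(-.02,0,.02) for y in(.033,.045,.055)]).astype(int); print([im[b,a].tolist() for a,b in q])
for n,(x,y) in dict(fl=(-76,45),fr=(-76,-45),l=(0,96),bl=(76,45),br=(76,-45),r=(0,-96)).items():
    print(n,end=' '); plan(*tub2w(x/1e3,y/1e3),.15,YAW)
E
```

```text
t: 49.52
tcp_pos: [0.5846, 0.0059, 0.2129]
tool_rot: [0.595, 0.804, -0.003, 0.004]
force: [-0.8, -14.8, 3.4]
finger_gap: 0.151
gripper_force: 39.8
t: 49.9
tcp_pos: [0.5832, 0.0116, 0.2113]
tool_rot: [0.596, 0.803, 0.0, -0.0]
force: [0.4, 1.0, -1.0]
finger_gap: 0.602
gripper_force: 0.0
t: 50.4
tcp_pos: [0.5826, 0.0116, 0.3109]
tool_rot: [0.596, 0.803, -0.0, -0.0]
force: [0.7, 0.6, -1.9]
finger_gap: 0.604
gripper_force: 0.0
pred [[317.60001343 259.15333966]
 [317.74133167 157.61909975]]
line 133 317.812030075188 254.9699248120301
[[64, 64, 24], [67, 66, 29], [63, 60, 20], [57, 57, 29], [68, 65, 41], [65, 62, 37], [57, 59, 20], [58, 60, 18], [66, 62, 25]]
fl d cm [ 4.98 -7.6   8.77] wz deg 0.0 tilt deg [-0.14 -0.08  0.  ] q6 -0.47 t 50.45 gap 0.601 F [ 0.2 -1.1  0.2]
fr d cm [-4.02 -7.6   8.76] wz deg 0.0 tilt deg [-0.14 -0.08  0.  ] q6 -0.47 t 50.45 gap 0.601 F [ 0.2 -1.1  0.2]
l d cm [1.008e+01 1.000e-02 8.760e+00] wz deg 0.0 tilt deg [-0.14 -0.08  0.  ] q6 -0.47 t 50.45 gap 0.601 F [ 0.2 -1.1  0.2]
bl d cm [4.97 7.6  8.73] wz deg 0.0 tilt deg [-0.14 -0.08  0.  ] q6 -0.47 t 50.45 gap 0.601 F [ 0.2 -1.1  0.2]
br d cm [-4.03  7.6   8.72] wz deg 0.0 tilt deg [-0.14 -0.08  0.  ] q6 -0.47 t 50.45 gap 0.601 F [ 0.2 -1.1  0.2]
r d cm [-9.12 -0.01  8.73] wz deg 0.0 tilt deg [-0.14 -0.08  0.  ] q6 -0.47 t 50.45 gap 0.601 F [ 0.2 -1.1  0.2]
```

The shutter is against its stop at 15 N and the neck shows the dark plate. Now the tabs, front-left first.

```bash
python3 -m inch '[{"dx":2.5,"dy":-3.8,"dz":0,"wx":0,"wy":0,"wz":0},{"dx":2.5,"dy":-3.8,"dz":2,"wx":0,"wy":0,"wz":0},{"dx":0,"dy":0,"dz":4,"wx":0,"wy":0,"wz":0},{"dx":0,"dy":0,"dz":2.7,"wx":0,"wy":0,"wz":0},{"dx":0,"dy":0,"dz":0,"wx":0,"wy":0,"wz":0},{"dx":0,"dy":0,"dz":0,"wx":0,"wy":0,"wz":0}]' 0 40
python3 -m inch '[{"dx":0,"dy":0,"dz":0.5,"wx":0,"wy":0,"wz":0},{"dx":0,"dy":0,"dz":0.5,"wx":0,"wy":0,"wz":0},{"dx":0,"dy":0,"dz":0.5,"wx":0,"wy":0,"wz":0},{"dx":0,"dy":0,"dz":0.5,"wx":0,"wy":0,"wz":0},{"dx":0,"dy":0,"dz":0.4,"wx":0,"wy":0,"wz":0},{"dx":0,"dy":0,"dz":0.3,"wx":0,"wy":0,"wz":0},{"dx":0,"dy":0,"dz":0,"wx":0,"wy":0,"wz":0},{"dx":0,"dy":0,"dz":0,"wx":0,"wy":0,"wz":0}]'
python3 - <<'E'
from h import *
s=sense(); print(w2tub(s['tcp_pos'])); plan(*tub2w(-.076,.045),.126,YAW)
E
```

```text
t: 51.2
tcp_pos: [0.4962, 0.037, 0.2242]
tool_rot: [0.596, 0.803, -0.0, -0.0]
force: [-0.4, 0.1, 0.5]
finger_gap: -0.001
gripper_force: 0.0
t: 52.2
tcp_pos: [0.4953, 0.0368, 0.1984]
tool_rot: [0.596, 0.803, -0.001, -0.0]
force: [-4.5, -1.4, 14.3]
finger_gap: -0.0
gripper_force: 7.0
[-0.07576085  0.04438298]
d cm [ 0.06 -0.02 -0.02] wz deg 0.0 tilt deg [-0.07  0.02  0.  ] q6 -0.44 t 52.2 gap -0.0 F [-4.5 -1.4 14.3]
```

```bash
python3 -m inch '[{"dx":0,"dy":0,"dz":-4,"wx":0,"wy":0,"wz":0},{"dx":-4.5,"dy":0,"dz":0,"wx":0,"wy":0,"wz":0},{"dx":-4.5,"dy":0,"dz":0,"wx":0,"wy":0,"wz":0},{"dx":0,"dy":0,"dz":1.5,"wx":0,"wy":0,"wz":0},{"dx":0,"dy":0,"dz":0.8,"wx":0,"wy":0,"wz":0},{"dx":0,"dy":0,"dz":0.5,"wx":0,"wy":0,"wz":0},{"dx":0,"dy":0,"dz":0.5,"wx":0,"wy":0,"wz":0},{"dx":0,"dy":0,"dz":0.4,"wx":0,"wy":0,"wz":0},{"dx":0,"dy":0,"dz":0.3,"wx":0,"wy":0,"wz":0},{"dx":0,"dy":0,"dz":0,"wx":0,"wy":0,"wz":0}]'
python3 -m inch '[{"dx":0,"dy":0,"dz":0,"wx":0,"wy":0,"wz":0},{"dx":0,"dy":0,"dz":0,"wx":0,"wy":0,"wz":0}]'
python3 -m inch '[{"dx":0,"dy":0,"dz":-4,"wx":0,"wy":0,"wz":0},{"dx":-2.6,"dy":3.8,"dz":0,"wx":0,"wy":0,"wz":0},{"dx":-2.5,"dy":3.8,"dz":0,"wx":0,"wy":0,"wz":0},{"dx":0,"dy":0,"dz":1.5,"wx":0,"wy":0,"wz":0},{"dx":0,"dy":0,"dz":0.8,"wx":0,"wy":0,"wz":0},{"dx":0,"dy":0,"dz":0.5,"wx":0,"wy":0,"wz":0},{"dx":0,"dy":0,"dz":0.5,"wx":0,"wy":0,"wz":0},{"dx":0,"dy":0,"dz":0.4,"wx":0,"wy":0,"wz":0},{"dx":0,"dy":0,"dz":0.3,"wx":0,"wy":0,"wz":0},{"dx":0,"dy":0,"dz":0,"wx":0,"wy":0,"wz":0}]'
python3 -m inch '[{"dx":0,"dy":0,"dz":0,"wx":0,"wy":0,"wz":0},{"dx":0,"dy":0,"dz":0,"wx":0,"wy":0,"wz":0}]'
python3 - <<'E'
from h import *
s=sense(); print(w2tub(s['tcp_pos'])); plan(*tub2w(0,-.096),.126,YAW)
E
```

```text
t: 53.45
tcp_pos: [0.5213, -0.0484, 0.1985]
tool_rot: [0.596, 0.803, -0.0, -0.001]
force: [-4.6, 2.0, 11.5]
finger_gap: 0.003
gripper_force: 6.3
t: 53.7
tcp_pos: [0.5213, -0.0483, 0.1985]
tool_rot: [0.596, 0.803, -0.0, -0.001]
force: [-4.9, 2.6, 12.6]
finger_gap: 0.001
gripper_force: 6.2
t: 54.95
tcp_pos: [0.6093, -0.0763, 0.1985]
tool_rot: [0.596, 0.803, -0.0, 0.0]
force: [-4.4, -3.1, 10.0]
finger_gap: 0.003
gripper_force: 4.7
t: 55.2
tcp_pos: [0.6093, -0.0763, 0.1985]
tool_rot: [0.596, 0.803, -0.0, 0.0]
force: [-2.4, -2.4, 8.9]
finger_gap: -0.0
gripper_force: 4.7
[ 0.0006602  -0.09683089]
d cm [ 0.08 -0.07 -0.01] wz deg 0.0 tilt deg [-0.    0.05  0.  ] q6 -0.6 t 55.2 gap -0.0 F [-2.4 -2.4  8.9]
```

```bash
python3 -m inch '[{"dx":0,"dy":0,"dz":-4,"wx":0,"wy":0,"wz":0},{"dx":2.6,"dy":3.8,"dz":0,"wx":0,"wy":0,"wz":0},{"dx":2.5,"dy":3.8,"dz":0,"wx":0,"wy":0,"wz":0},{"dx":0,"dy":0,"dz":1.5,"wx":0,"wy":0,"wz":0},{"dx":0,"dy":0,"dz":0.8,"wx":0,"wy":0,"wz":0},{"dx":0,"dy":0,"dz":0.5,"wx":0,"wy":0,"wz":0},{"dx":0,"dy":0,"dz":0.5,"wx":0,"wy":0,"wz":0},{"dx":0,"dy":0,"dz":0.4,"wx":0,"wy":0,"wz":0},{"dx":0,"dy":0,"dz":0.4,"wx":0,"wy":0,"wz":0},{"dx":0,"dy":0,"dz":0,"wx":0,"wy":0,"wz":0}]'
python3 -m inch '[{"dx":0,"dy":0,"dz":0,"wx":0,"wy":0,"wz":0},{"dx":0,"dy":0,"dz":0,"wx":0,"wy":0,"wz":0}]'
python3 -m inch '[{"dx":0,"dy":0,"dz":-4,"wx":0,"wy":0,"wz":0},{"dx":4.5,"dy":0,"dz":0,"wx":0,"wy":0,"wz":0},{"dx":4.5,"dy":0,"dz":0,"wx":0,"wy":0,"wz":0},{"dx":0,"dy":0,"dz":1.5,"wx":0,"wy":0,"wz":0},{"dx":0,"dy":0,"dz":0.8,"wx":0,"wy":0,"wz":0},{"dx":0,"dy":0,"dz":0.5,"wx":0,"wy":0,"wz":0},{"dx":0,"dy":0,"dz":0.5,"wx":0,"wy":0,"wz":0},{"dx":0,"dy":0,"dz":0.4,"wx":0,"wy":0,"wz":0},{"dx":0,"dy":0,"dz":0.3,"wx":0,"wy":0,"wz":0},{"dx":0,"dy":0,"dz":0,"wx":0,"wy":0,"wz":0}]'
python3 -m inch '[{"dx":0,"dy":0,"dz":0,"wx":0,"wy":0,"wz":0},{"dx":0,"dy":0,"dz":0,"wx":0,"wy":0,"wz":0}]'
python3 -m inch '[{"dx":0,"dy":0,"dz":-4,"wx":0,"wy":0,"wz":0},{"dx":2.6,"dy":-3.8,"dz":0,"wx":0,"wy":0,"wz":0},{"dx":2.5,"dy":-3.8,"dz":0,"wx":0,"wy":0,"wz":0},{"dx":0,"dy":0,"dz":1.5,"wx":0,"wy":0,"wz":0},{"dx":0,"dy":0,"dz":0.8,"wx":0,"wy":0,"wz":0},{"dx":0,"dy":0,"dz":0.5,"wx":0,"wy":0,"wz":0},{"dx":0,"dy":0,"dz":0.5,"wx":0,"wy":0,"wz":0},{"dx":0,"dy":0,"dz":0.4,"wx":0,"wy":0,"wz":0},{"dx":0,"dy":0,"dz":0.3,"wx":0,"wy":0,"wz":0},{"dx":0,"dy":0,"dz":0,"wx":0,"wy":0,"wz":0}]'
python3 -m inch '[{"dx":0,"dy":0,"dz":0,"wx":0,"wy":0,"wz":0},{"dx":0,"dy":0,"dz":0,"wx":0,"wy":0,"wz":0}]'
python3 - <<'E'
from h import *
s=sense(); print(w2tub(s['tcp_pos'])); plan(*tub2w(0,.096),.126,YAW)
E
```

```text
t: 56.45
tcp_pos: [0.6678, -0.0054, 0.1985]
tool_rot: [0.596, 0.803, 0.0, 0.001]
force: [-3.3, 1.0, 11.2]
finger_gap: 0.004
gripper_force: 5.7
t: 56.7
tcp_pos: [0.6678, -0.0054, 0.1986]
tool_rot: [0.596, 0.803, 0.0, 0.001]
force: [-4.2, 1.4, 11.6]
finger_gap: -0.005
gripper_force: 5.7
t: 57.95
tcp_pos: [0.6429, 0.0804, 0.1985]
tool_rot: [0.596, 0.803, 0.001, 0.002]
force: [0.2, 0.4, 10.9]
finger_gap: -0.002
gripper_force: 5.3
t: 58.2
tcp_pos: [0.6429, 0.0804, 0.1985]
tool_rot: [0.596, 0.803, 0.001, 0.002]
force: [0.2, -0.7, 10.9]
finger_gap: -0.002
gripper_force: 5.3
t: 59.45
tcp_pos: [0.5548, 0.1082, 0.1985]
tool_rot: [0.596, 0.803, 0.001, 0.0]
force: [-4.3, 3.4, 14.9]
finger_gap: -0.003
gripper_force: 7.5
t: 59.7
tcp_pos: [0.5548, 0.1082, 0.1985]
tool_rot: [0.596, 0.803, 0.001, 0.001]
force: [-3.3, 2.3, 14.3]
finger_gap: -0.001
gripper_force: 7.4
[0.00177806 0.09556922]
d cm [ 0.04 -0.18 -0.01] wz deg -0.0 tilt deg [ 0.13 -0.02  0.  ] q6 -0.3 t 59.7 gap -0.001 F [-3.3  2.3 14.3]
```

All six presses ended at the same height, 0.1985, with 9–15 N. I retreat and check.

```bash
python3 -m inch '[{"dx":0,"dy":0,"dz":-5,"wx":0,"wy":0,"wz":0},{"dx":0,"dy":0,"dz":-5,"wx":0,"wy":0,"wz":0},{"dx":-5,"dy":0,"dz":-2,"wx":0,"wy":0,"wz":0},{"dx":-5,"dy":0,"dz":0,"wx":0,"wy":0,"wz":0},{"dx":0,"dy":0,"dz":0,"wx":0,"wy":0,"wz":0},{"dx":0,"dy":0,"dz":0,"wx":0,"wy":0,"wz":0}]'
python3 - <<'E'
from h import *
im=eyes.snapshot('wrist'); side=eyes.snapshot('side')
save(np.hstack([cv2.resize(im,(440,330)),cv2.resize(side[170:310,250:400],(353,330))]),'w14.png'); print(sense()['force'])
E
```

```text
t: 60.45
tcp_pos: [0.5828, 0.0119, 0.3157]
tool_rot: [0.597, 0.803, -0.0, -0.001]
force: [0.8, 0.8, 0.2]
finger_gap: 0.003
gripper_force: 0.0
[-0.22722848  0.64549316  0.01202139]
```

View pics/w14.png

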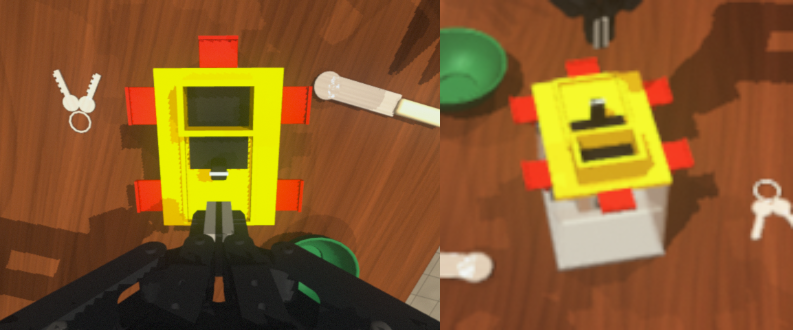

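The view shows the shutter shut, the neck dark, the bystanders in place and all tabs at lid level. A quick numeric check of the tab edges follows.

```bash
python3 - <<'E'
from h import *
c=cam('wrist'); im=eyes.snapshot('wrist').astype(int)
red=((im[...,0]>130)&(im[...,1]<75)&(im[...,2]<75)).astype(np.uint8)
n,l,st,ce=cv2.connectedComponentsWithStats(red)
for i in range(1,n):
    if st[i,4]>300: print(st[i])
for nm,(hx,hy,ux,uy) in dict(fl=(-58,45,-1,0),fr=(-58,-45,-1,0),bl=(58,45,1,0),br=(58,-45,1,0),l=(0,78,0,1)).items():
    for a in(0,.1,.43): print(nm,a,proj(c,[[*tub2w((hx+26*np.cos(a)*ux)/1e3,(hy+26*np.cos(a)*uy)/1e3),.126+.026*np.sin(a)]])[0].round(1))
E
```

```text
[  50    0   55  102 2140]
[187   0  23  54 308]
[208   0  28  63 578]
[263   0  31  55 313]
[ 284    0   64  100 3827]
[354   0  24  45 472]
[   0   32   43  150 1495]
[ 178  126   49   58 2342]
[ 410  127   45   57 2271]
[  0 180  21 133 618]
[488 215  46  99 349]
[510 220  38  77 306]
[ 56 227  21  82 449]
[547 228  51  91 331]
[ 402  261   40   50 1709]
[ 195  262   41   49 1768]
[  2 431  28  32 335]
fl 0 [185.2 158.2]
fl 0.1 [184.1 158.6]
fl 0.43 [183.5 160. ]
fr 0 [197.4 288.7]
fr 0.1 [196.6 290.2]
fr 0.43 [196.3 295.3]
bl 0 [450.  158.5]
bl 0.1 [451.1 158.9]
bl 0.43 [451.7 160.3]
br 0 [437.5 289.1]
br 0.1 [438.4 290.6]
br 0.43 [438.6 295.7]
l 0 [317.6  57.2]
l 0.1 [317.6  56.8]
l 0.43 [317.6  59. ]
```

```bash
python3 -c "
from station import workorder
print(workorder.sign_off())"
```

```text
the job is handed in; nothing more can be done
None
```

The job is handed in at about 60 s of the 210 s: all five batteries went through the neck, the shutter is shut against its stop, all six tabs were pressed to the same flat height, and the bystanders look untouched. The hand-in returned no verdict.

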